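Pack the porcelain jars into the hinged case and bolt it shut

ROBOT

A 6-joint arm with a two-finger parallel gripper is mounted at the origin on the work surface. World frame = base frame: x ahead of the robot, y to its left, z up, the work surface at z = 0. Lengths are in m, angles in degrees, forces in N, time in s.
With the tool pointing down it reaches from about 0.275 to 0.75 m from the base axis. Payload 10.2 kg.
Tool frame: the origin (TCP) lies at the very end of the fingers, on their centre line; the grasp point (between the pads) lies 19 mm behind it (tcp_to_grasp is the distance from the TCP to the grasp point, in m); z points along the fingers, y is the line along which they close (so a half turn about z gives the same grasp; the last joint's range is limited). The gripper opens to 85 mm and grips with 20 to 120 N. Pads are 22 mm wide; open, the fingers measure 114 mm over their backs; the gripper's body (76 mm by 85 mm) begins 54 mm behind the grasp point. The pads swing forward as they close: fully open they stand 13 mm farther back than shut.
Start: joints at [-83.904, 17.928, 85.812, -0, 76.261, -12.8], TCP at [0.17, -0.497, 0.231] pointing down, gripper open.
Joint ranges: [-168.41, 168.41], [-55.51, 124.54], [10.69, 146.95], [-70.63, 250.63], [1, 178], [-165.06, 165.06]. Speed limits (degrees/s): [136.94, 136.94, 172.46, 180, 180, 180].

INTERFACE

Orientations are given as a 3x3 rotation matrix whose columns are the frame's x, y, z axes.
In Python, from station import * gives the robot as it stands.
- The arm moves only by the shell command python3 -m jog 'ROWS' [FORCE]. ROWS is JSON, a list of rows, each an object of numbers: "tx", "ty", "tz": the shift along the tool's x, y, z each as a share of 0.25 m, from -1 to 1; "ax", "ay", "az": the turn, a rotation vector about the tool's x, y, z each as a share of 120 degrees, from -1 to 1; "gripper": the opening, from 0 (shut) to 1 (fully open). A call has 1 to 8 rows; each row is the pose to reach, as a shift and turn from the pose commanded when the call began, along the tool's axes at that moment; what a row does not reach only later rows make up. A row lasts 1/8 s, in which the tool goes at most 62.5 mm and 10.7 degrees, less where a joint would pass 70% of its speed; a pose out of reach is approached as far as the arm can. A call with a number of a shift or a turn outside -1 to 1 is refused whole. A call with a gripper value outside its range is refused whole. The fingers move at their own pace and stop on an object; FORCE is the grip in N (left out, the last holds). Time passes only in rows, so rows that repeat a pose let the fingers close. It gives the time, the measured TCP pose, the force, the opening and the grip force at its end, in the units of the state.
- read_state(): the state, without advancing time (a new reading comes with each control period).
- capture(name): name is "scene" or "top" or "wrist"; returns a dict with "color" (384x512x3 uint8, blue, green, red), "fx", "fy", "cx", "cy" (pixels), "view" (4x4, takes a point from world to camera coordinates). Camera axes: x right, y down, z forward; pixel columns grow to the right and rows downward; lengths in m; the calibration is good to about 2 mm. A picture is of the moment at which its call begins. There is no depth.
- finish_job(): hands the job in; it is judged then, once.
The state is a dict: "time_s": time; "joints": joint angles; "qvel": joint speeds; "effort": joint torques, N m; "tool_pos": TCP position; "ee_rot": TCP orientation; "contact_force": force on the tool from outside, world axes, zero at the start; "wrist_torque": the same for the moment, N m; "finger_gap": finger opening in m; "finger_force": force on a finger pad.
Only numpy, scipy, OpenCV 4.12 (cv2) and the standard library are available. Lean on these libraries where they do the work, as an engineer would, in place of code of your own. Each camera call takes 0.05 s, during which the arm holds its last target. There are 200 camera calls.

TASK

Take the glass muller out of the open case and stand it upright near the middle of the tile, then put the porcelain jars on the table into their own pockets in the case, one by one from the smallest to the largest (each has a pocket of its size; some sizes may be missing), seating each upright on the pocket floor. Then swing the top shell gently over until both rims meet edge to edge all round, and slide the bolt fully home. The jars and the muller are fragile: grip them lightly, with about 10 to 15 N; do not slam the lid, and do not disturb the other things on the table.

Things in the scene. Friction and masses are not known exactly. Their poses are not given: they have to be found in the camera images.
- case: Hinged wooden carrying case, fixed to the table. Bottom shell 130 x 350 x 42 mm high, 8 mm walls, with a cork insert (top at z=26 mm) that has four round pockets in a row along its y axis. Origin: centre of its underside; x from the front (bolt and tab side) to the hinge side, z up. The hinged top shell is 130 x 350 x 52 mm deep; the closed case is 94 mm high.
- lid (a joint): angle of the top shell (rad): 0 = shut, rims edge to edge all round; grows as it opens, up to 1.95. The hinge is stiff, so it stays at any angle.
- hinge (a point): middle of the hinge line, at the top of the bottom shell's rear (+x) wall, 65 mm behind the case's centre and 42 mm up; the line runs along the case's y axis.
- lid_tab (a point): centre of the outer face of the brass tab in the middle of the top shell's front edge; push here to close. Tab: 50 mm wide (along case y), 8 mm thick, sticking out 35 mm from the front wall. The point is 147.5 mm from the hinge line along the lid, 12 mm off the rim plane: on the tab's top when shut (54 mm above the table), on its far (+x) side when the lid stands open.
- bolt (a joint): travel of the sliding bolt (m): 0 to 0.005 = drawn back, 0.032 = home in the staple on the lid. Slides along the case's +y, stays where it is left (about 2 N).
- bolt_knob (a point): top centre of the bolt's upright brass knob, 16 mm diameter, free height 34 mm below this point, on a ledge at the front right of the case (19 mm in front of its front wall); top 76 mm above the table.
- tile: flat blue-bordered white ceramic tile, 120 x 120 x 10 mm, fixed on the table at the right. Origin: centre of its underside.
- muller: greenish glass muller (pigment grinder), upright: foot 38 mm diameter, 26 mm high, tapering to a neck 20 mm wide at 48-52 mm, round grip knob 26 mm diameter from 52 to 82 mm. Origin: centre of its underside. It has been left standing in pocket 1.
- jar1: The smallest of four kinds of stoppered white porcelain jar: body 42 mm diameter, 32 mm high, with a light wooden stopper 22 mm in diameter and 26 mm tall on top (total 58 mm). Origin: centre of its underside, z up. May be absent (None from the start).
- pocket1 (a point): Pocket 1 (counted from the case's +y end, the left as the robot sees it; pockets grow in size from 1 to 4): centre of its floor, 6 mm above the table; 47 mm diameter, 20 mm deep; belongs to jar1.
- jar2: The second smallest of four kinds of stoppered white porcelain jar: body 50 mm diameter, 38 mm high, with a light wooden stopper 22 mm in diameter and 26 mm tall on top (total 64 mm). Origin: centre of its underside, z up. May be absent (None from the start).
- pocket2 (a point): Pocket 2 (counted from the case's +y end, the left as the robot sees it; pockets grow in size from 1 to 4): centre of its floor, 6 mm above the table; 55 mm diameter, 20 mm deep; belongs to jar2.
- jar3: The second largest of four kinds of stoppered white porcelain jar: body 58 mm diameter, 44 mm high, with a light wooden stopper 22 mm in diameter and 26 mm tall on top (total 70 mm). Origin: centre of its underside, z up. May be absent (None from the start).
- pocket3 (a point): Pocket 3 (counted from the case's +y end, the left as the robot sees it; pockets grow in size from 1 to 4): centre of its floor, 6 mm above the table; 63 mm diameter, 20 mm deep; belongs to jar3.
- jar4: The largest of four kinds of stoppered white porcelain jar: body 66 mm diameter, 50 mm high, with a light wooden stopper 22 mm in diameter and 26 mm tall on top (total 76 mm). Origin: centre of its underside, z up. May be absent (None from the start).
- pocket4 (a point): Pocket 4 (counted from the case's +y end, the left as the robot sees it; pockets grow in size from 1 to 4): centre of its floor, 6 mm above the table; 71 mm diameter, 20 mm deep; belongs to jar4.
- cup_left: terracotta cup, 50 mm wide, 55 mm high; not part of the job, leave alone. Origin at the underside.
- cup_right: terracotta cup, 50 mm wide, 55 mm high; not part of the job, leave alone. Origin at the underside.
- bowl: blue bowl, 110 mm wide, 45 mm high; not part of the job, leave alone. Origin at the underside.
- brush: paint brush lying on the table; not part of the job, leave alone. Origin at the underside.
- paint_jar: amber paint jar with black cap, 60 mm wide, 75 mm high; not part of the job, leave alone. Origin at the underside.
- bottle: clear bottle, 56 mm wide, 150 mm high; not part of the job, leave alone. Origin at the underside.
There are look-alikes about, which are no part of the job. What is shaped like the jar1 but blue or purple is not meant.

How it is judged (in metres and radians):
On the way, in this order (a step that is already met when the one before it is completed fails the run):
1. the muller stands upright on the tile, let go (horizontal distance between muller and tile below 0.042 m and z of muller in the frame of tile below 0.016 m and angle between muller's own z axis and vertical below 0.12 rad and contact force between the fingers and muller below 0.2 N), for 0.2 s.
2. jar 1 sits in pocket 1, let go (horizontal distance between jar1 and pocket1 below 0.007 m and z of jar1 in the frame of pocket1 below 0.005 m and angle between jar1's own z axis and vertical below 0.12 rad and contact force between the fingers and jar1 below 0.2 N), for 0.2 s.
3. jar 2 sits in pocket 2, let go (horizontal distance between jar2 and pocket2 below 0.007 m and z of jar2 in the frame of pocket2 below 0.005 m and angle between jar2's own z axis and vertical below 0.12 rad and contact force between the fingers and jar2 below 0.2 N), for 0.2 s.
4. jar 3 sits in pocket 3, let go (horizontal distance between jar3 and pocket3 below 0.007 m and z of jar3 in the frame of pocket3 below 0.005 m and angle between jar3's own z axis and vertical below 0.12 rad and contact force between the fingers and jar3 below 0.2 N), for 0.2 s.
5. jar 4 sits in pocket 4, let go (horizontal distance between jar4 and pocket4 below 0.007 m and z of jar4 in the frame of pocket4 below 0.005 m and angle between jar4's own z axis and vertical below 0.12 rad and contact force between the fingers and jar4 below 0.2 N), for 0.2 s.
6. the case is shut, rims edge to edge (value of joint lid below 0.025 rad), for 0.2 s.
7. the bolt is home (value of joint bolt above 0.026 m), for 0.2 s.
At the end, for the whole second after the job is handed in: Muller upright on the tile within 42 mm of its centre; every jar present upright on the floor of its own pocket (within 7 mm of the centre, 5 mm of the floor, 0.12 rad); lid angle below 0.025 rad; bolt moved home past 26 mm; all at rest and released (horizontal distance between muller and tile below 0.042 m and z of muller in the frame of tile below 0.016 m and angle between each of muller, jar1, jar2, jar3, jar4's own z axis and vertical below 0.12 rad and horizontal distance between jar1 and pocket1 below 0.007 m and z of jar1 in the frame of pocket1 below 0.005 m and linear speed of each of jar1, jar2, jar3, jar4, muller below 0.02 m/s and horizontal distance between jar2 and pocket2 below 0.007 m and z of jar2 in the frame of pocket2 below 0.005 m and horizontal distance between jar3 and pocket3 below 0.007 m and z of jar3 in the frame of pocket3 below 0.005 m and horizontal distance between jar4 and pocket4 below 0.007 m and z of jar4 in the frame of pocket4 below 0.005 m and value of joint lid below 0.025 rad and value of joint bolt above 0.026 m); the robot touches nothing.
It fails at once if a jar or the muller is squeezed too hard (over 25 N a finger, 50 N for both together) (contact force between the fingers and jar1 above 50 N or contact force between the fingers and jar2 above 50 N or contact force between the fingers and jar3 above 50 N or contact force between the fingers and jar4 above 50 N or contact force between the fingers and muller above 50 N).
It fails at once if the lid is slammed (faster than 3 rad/s) (velocity of joint lid below -3 rad/s).
It fails at once if a cup, bowl, brush, paint jar or bottle is disturbed by more than 40 mm (distance of any of cup_left, cup_right, bowl, brush, paint_jar, bottle from where it was at the start of the episode above 0.04 m).
Of jar1, jar2, jar3, jar4 only 2 to 4 are there at a start; the rules pass over those that are not, and their reading is None.
At some moment in a run one of jar1, jar2, jar3, jar4 may be knocked a few centimetres aside while the robot is not near it.
It also fails if it takes over 210 s, if anything falls off the work surface, if the arm or the gripper's body presses on something with over 40 N, if the wrist force passes 120 N, or if a joint passes its speed limit or range.

## Working session

There is one attempt and no reset: what is moved stays moved. The work goes in short steps, Python scripts to look and compute and a shell command to move; the robot and the scene stay as the last step left them, time stands still between calls to the robot, and variables do not carry over. Pictures are saved under pics/ and viewed, at most 14 in all, crops included, and the job is handed in when it is done.

```bash
mkdir -p pics; ls; python3 - <<'E'
from station import *
import cv2
for n in ("scene","top"):
    c=capture(n); cv2.imwrite(f"pics/{n}0.png",c["color"])
    print(n,c["fx"],c["fy"],c["cx"],c["cy"],c["view"])
s=read_state(); print(s)
E
```

```text
pics
scene 458.9241155265778 458.9241155265778 259.16394116609916 188.59783327022103 [[ 0.5742954   0.81863391  0.00482922 -0.2672925 ]
 [ 0.69593982 -0.48509848 -0.52947826 -0.24963272]
 [-0.43110621  0.30743778 -0.84830976  1.62381439]
 [ 0.          0.          0.          1.        ]]
top 499.3096241506031 499.3096241506031 261.5098679163716 187.49299064542453 [[ 0.01089152 -0.99979983 -0.01678337  0.03478361]
 [-0.99691112 -0.00955144 -0.07795501  0.46261414]
 [ 0.0777791   0.01758057 -0.9968156   1.74148012]
 [ 0.          0.          0.          1.        ]]
{'time_s': 0.1, 'joints': array([-8.39025166e+01,  1.79581393e+01,  8.58479969e+01, -1.99650541e-04,
        7.62618579e+01, -1.27994862e+01]), 'qvel': array([ 0.02847294, -0.08100401, -0.13442335,  0.05585588,  0.03436485,
        0.05212297]), 'effort': array([ 2.93713303e-03, -4.12897360e+01, -2.60141104e+01, -1.34150205e-04,
        3.04465670e-03, -6.08075339e-06]), 'tool_pos': array([ 0.16999718, -0.49648005,  0.23078623]), 'ee_rot': array([[ 9.46102238e-01,  3.23868089e-01, -1.29419661e-04],
       [ 3.23868011e-01, -9.46101538e-01,  1.17964737e-03],
       [ 2.59606001e-04, -1.15798191e-03, -9.99999296e-01]]), 'contact_force': array([ 0.16397832, -0.51836373,  0.4392449 ]), 'wrist_torque': array([-0.02479744, -0.02167365,  0.01142375]), 'finger_force': 0.0, 'finger_gap': 0.08573057340106927}
```

View pics/scene0.png

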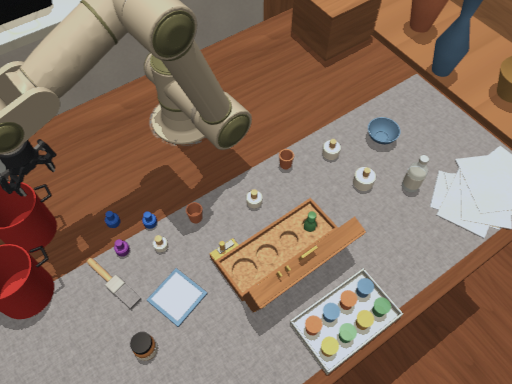

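View pics/top0.png

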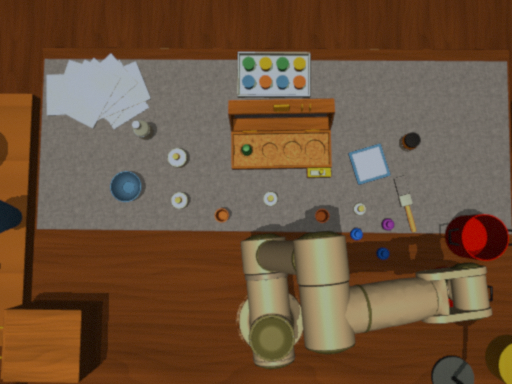

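Scene view: white jars at (254,198), (332,149), (365,178) and (160,243), look-alikes in blue at (112,218) and (149,218) and in purple at (121,247), muller at (312,221). The top view has the jars at (270,199), (179,200), (177,157), (360,209), the tile at (369,164) and the bolt at (319,173). All four jars seem to be present.

```bash
cat > h.py <<'E'
from station import *
import cv2, numpy as np
def ray(c,uv,z):
    V=np.array(c["view"]); R,t=V[:3,:3],V[:3,3]; o=-R.T@t
    d=R.T@np.array([(uv[0]-c["cx"])/c["fx"],(uv[1]-c["cy"])/c["fy"],1.])
    return o+d*(z-o[2])/d[2]
def proj(c,p):
    V=np.array(c["view"]); q=V[:3,:3]@np.array(p)+V[:3,3]
    return np.array([c["cx"]+c["fx"]*q[0]/q[2],c["cy"]+c["fy"]*q[1]/q[2]]),q[2]
def blobs(m,amin=15):
    n,l,s,ce=cv2.connectedComponentsWithStats(m.astype(np.uint8),connectivity=8)
    return [(ce[i],s[i]) for i in range(1,n) if s[i,4]>=amin]
def hsv(c): return cv2.cvtColor(c["color"],cv2.COLOR_BGR2HSV).astype(int)
def rel(p,yaw=None,tz=None):
    "shift in tool shares to get TCP to p; and az share to bring tool y axis to world yaw (deg, mod 180)"
    s=read_state(); R=np.array(s["ee_rot"]); d=R.T@(np.array(p)-s["tool_pos"])/0.25
    a=None
    if yaw is not None:
        y=np.degrees(np.arctan2(R[1,1],R[0,1])); e=(yaw-y+90)%180-90; a=-e/120
    return d.round(4),None if a is None else round(a,4)
E
python3 - <<'E'
from h import *
for n in ("top","scene"):
    c=capture(n); H=hsv(c); h,s,v=H[...,0],H[...,1],H[...,2]
    print(n,"white")
    for ce,st in blobs((v>170)&(s<60),20):
        p=ray(c,ce,.035); 
        if st[4]<2500: print(ce.round(1),st,p.round(3))
    print("green")
    for ce,st in blobs((h>50)&(h<95)&(s>110)&(v<170),20): print(ce.round(1),st,ray(c,ce,.06).round(3))
    print("blueborder")
    for ce,st in blobs((h>95)&(h<115)&(s>60)&(v>100),60): print(ce.round(1),st,ray(c,ce,.01).round(3))
    k=cv2.resize(c["color"][90:220,210:420] if n=="top" else c["color"][130:300,150:410],None,fx=3,fy=3,interpolation=cv2.INTER_CUBIC); cv2.imwrite(f"pics/{n}1.png",k)
E
```

```text
top white
[256.9  58.9] [254  57   7   7  24] [0.92  0.061 0.035]
[273.3  80.3] [240  57  68  38 828] [0.843 0.001 0.035]
[135.2 124.1] [133 122   6   5  25] [0.682 0.489 0.035]
[369.1 163.6] [352 147  34  34 761] [ 0.548 -0.336  0.035]
[176.5 157.1] [169 149  16  17 148] [0.565 0.339 0.035]
[178.6 200.3] [172 193  14  15 100] [0.413 0.328 0.035]
[269.9 198.6] [265 193  11  12  63] [0.423 0.01  0.035]
[403.3 200.9] [401 198   6   7  21] [ 0.419 -0.453  0.035]
[321.2 261. ] [316 240  11  43 268] [ 0.209 -0.169  0.035]
[471.9 291.7] [469 279   7  29  94] [ 0.111 -0.682  0.035]
[266.3 295.6] [262 281  10  31 183] [0.089 0.019 0.035]
[326.8 316. ] [321 287  12  62 333] [ 0.023 -0.189  0.035]
green
[248.4  63.4] [244  58  10  12  96] [0.896 0.09  0.06 ]
[282.1  63.5] [277  58  11  12  98] [ 0.896 -0.029  0.06 ]
[246.4 149.4] [242 145   9  10  51] [0.591 0.093 0.06 ]
blueborder
[247.8  80.8] [242  75  13  13 125] [0.848 0.093 0.01 ]
[281.9  81.1] [276  75  13  13 127] [ 0.848 -0.029  0.01 ]
[368.6 164. ] [349 144  41  41 340] [ 0.55  -0.339  0.01 ]
[129.  186.6] [118 172  23  30 396] [0.46
[... 620 characters left out ...]
0 166  18  10 125] [0.646 0.495 0.035]
[253.9 197.5] [246 190  17  14 131] [0.429 0.006 0.035]
[159.6 243. ] [152 235  15  14 101] [ 0.399 -0.306  0.035]
[228.5 243.6] [225 240   9   9  44] [ 0.514 -0.143  0.035]
[176.3 296. ] [ 151  272   52   49 1332] [ 0.564 -0.344  0.035]
[114.  283.1] [105 275  19  18 178] [ 0.434 -0.466  0.035]
green
blueborder
[383.5 129.5] [368 117  32  26 622] [0.448 0.538 0.01 ]
[110.9 217.9] [105 211  14  14 111] [ 0.227 -0.385  0.01 ]
[148.6 218.6] [143 212  13  14 124] [ 0.294 -0.292  0.01 ]
[177.3 298.8] [147 268  60  58 470] [ 0.563 -0.345  0.01 ]
[365.2 285.9] [357 278  17  17 204] [0.833 0.106 0.01 ]
[330.9 311. ] [323 303  17  17 223] [ 0.833 -0.019  0.01 ]
```

View pics/scene1.png

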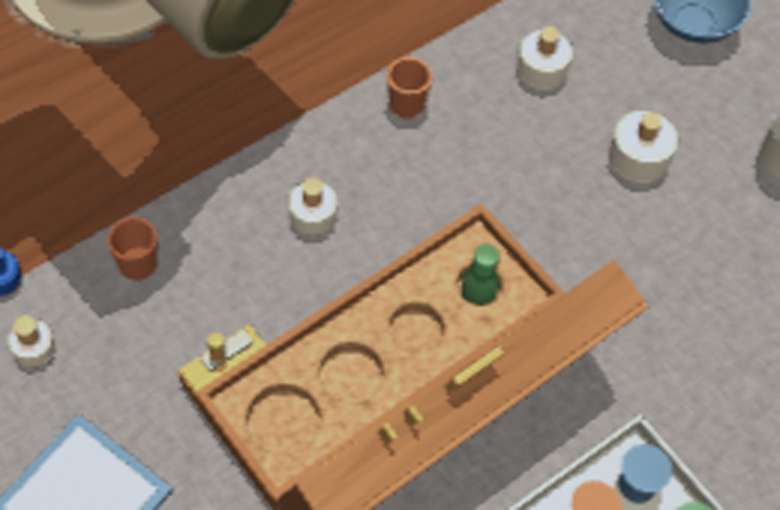

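```bash
python3 -c "
from h import *
print(rel((.32,-.28,.35),90),rel((.32,-.28,.35))[0]/8)"
```

```text
(array([ 0.8483, -0.6256, -0.4755]), np.float64(0.1575)) [ 0.1060375 -0.0782    -0.0594375]
```

```bash
python3 -m jog '[{"tx":0.2,"ty":-0.15,"tz":-0.12,"gripper":0.7},{"tx":0.4,"ty":-0.3,"tz":-0.24,"az":0.08},{"tx":0.6,"ty":-0.45,"tz":-0.36,"az":0.158},{"tx":0.8,"ty":-0.6,"tz":-0.47,"az":0.158},{"tx":0.85,"ty":-0.626,"tz":-0.475,"az":0.158},{"tx":0.85,"ty":-0.626,"tz":-0.475,"az":0.158}]' 20; python3 -c "
from h import *
s=read_state();print(s['tool_pos'],s['ee_rot'],rel((.44,-.03,.38),90))"
```

```text
[ 0.16999338 -0.49656596  0.23097026] [[ 9.46102109e-01  3.23868480e-01 -8.23539382e-05]
 [ 3.23868448e-01 -9.46101823e-01  7.54844798e-04]
 [ 1.66555226e-04 -7.40832098e-04 -9.99999712e-01]] (array([ 1.6263, -1.4163, -0.5948]), np.float64(0.1575))validation failed for argument at $[0]...
```

```bash
python3 -m jog '[{"tx":0.2,"ty":-0.15,"tz":-0.12,"ax":0,"ay":0,"az":0,"gripper":0.7},{"tx":0.4,"ty":-0.3,"tz":-0.24,"ax":0,"ay":0,"az":0.08,"gripper":0.7},{"tx":0.6,"ty":-0.45,"tz":-0.36,"ax":0,"ay":0,"az":0.158,"gripper":0.7},{"tx":0.8,"ty":-0.6,"tz":-0.47,"ax":0,"ay":0,"az":0.158,"gripper":0.7},{"tx":0.85,"ty":-0.626,"tz":-0.475,"ax":0,"ay":0,"az":0.158,"gripper":0.7},{"tx":0.85,"ty":-0.626,"tz":-0.475,"ax":0,"ay":0,"az":0.158,"gripper":0.7}]' 20; python3 -c "
from h import *
s=read_state();print(s['tool_pos'],s['ee_rot'],rel((.44,-.03,.38),90))"
```

```text
time_s: 0.95
tool_pos: [0.3215, -0.2784, 0.3511]
ee_rot: [[1.0, 0.002, 0.001], [0.002, -1.0, -0.002], [0.001, 0.002, -1.0]]
contact_force: [-0.4, 0.0, -0.8]
finger_gap: 0.0598
finger_force: 0.0
[ 0.32146826 -0.27840814  0.35105091] [[ 0.99999608  0.00243446  0.00138246]
 [ 0.00243685 -0.99999553 -0.00173297]
 [ 0.00137824  0.00173634 -0.99999754]] (array([ 0.4767, -0.9923, -0.1169]), np.float64(0.0012))
```

All keys are needed. Now over the case.

```bash
python3 -m jog '[{"tx":0.12,"ty":-0.25,"tz":-0.03,"ax":0,"ay":0,"az":0,"gripper":0.7},{"tx":0.24,"ty":-0.5,"tz":-0.06,"ax":0,"ay":0,"az":0,"gripper":0.7},{"tx":0.36,"ty":-0.75,"tz":-0.09,"ax":0,"ay":0,"az":0,"gripper":0.7},{"tx":0.47,"ty":-1,"tz":-0.12,"ax":0,"ay":0,"az":0,"gripper":0.7},{"tx":0.47,"ty":-1,"tz":-0.12,"ax":0,"ay":0,"az":0,"gripper":0.7},{"tx":0.47,"ty":-1,"tz":-0.12,"ax":0,"ay":0,"az":0,"gripper":0.7}]' 20; python3 - <<'E'
from h import *
c=capture("wrist"); cv2.imwrite("pics/w1.png",c["color"]); V=np.array(c["view"]); print(-V[:3,:3].T@V[:3,3],V[:3,:3],c["fx"])
t=capture("top"); cv2.imwrite("pics/t1.png",t["color"])
E
```

```text
time_s: 1.7
tool_pos: [0.4385, -0.0295, 0.3795]
ee_rot: [[1.0, 0.001, -0.001], [0.001, -1.0, 0.0], [-0.001, -0.0, -1.0]]
contact_force: [0.4, -1.7, -0.6]
finger_gap: 0.0597
finger_force: 0.0
[ 0.50645754 -0.029084    0.52161334] [[ 9.15909279e-04 -9.99998469e-01  1.49079362e-03]
 [-9.63290635e-01 -4.82068701e-04  2.68460277e-01]
 [-2.68459147e-01 -1.68195279e-03 -9.63289602e-01]] 287.1723602288654
```

View pics/w1.png

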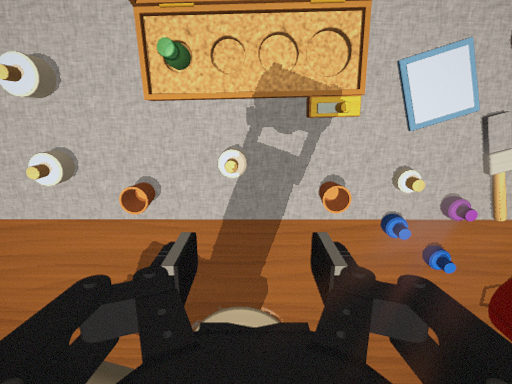

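The wrist view shows everything: jar4 (18,75), jar3 (46,169), jar2 (231,162), jar1 (409,181), muller (172,52), pockets at (228,55), (278,52), (328,50), the tile near (440,85) and the bolt knob (343,107). The candidates for jar1 are the white one at (409,181), the blue ones at (397,226) and (441,260), and the purple one at (460,210). I choose the white one.

```bash
python3 - <<'E'
from h import *
c=capture("wrist"); H=hsv(c); h,s,v=H[...,0],H[...,1],H[...,2]
print("white")
for ce,st in blobs((v>150)&(s<50),60): 
    if st[4]<4000: print(ce.round(1),st,ray(c,ce,.03).round(4))
print("green")
for ce,st in blobs((h>50)&(h<95)&(s>110),40): print(ce.round(1),st,ray(c,ce,.07).round(4))
print("stoppers/yellow")
for ce,st in blobs((h>16)&(h<30)&(s>90)&(v>150),20): print(ce.round(1),st)
m=((h>95)&(h<115)&(s>70)&(v>80)).astype(np.uint8)
cs,_=cv2.findContours(m,cv2.RETR_EXTERNAL,cv2.CHAIN_APPROX_NONE)
for k in cs:
    if cv2.contourArea(k)>2000:
        r=cv2.minAreaRect(k); print("tile",r,ray(c,r[0],.01),[ray(c,p,.01).round(3)[:2] for p in cv2.boxPoints(r)])
a=cv2.resize(c["color"][0:130,130:380],None,fx=3.1,fy=3.1,interpolation=cv2.INTER_CUBIC)
b=cv2.resize(c["color"][150:250,340:460],None,fx=2,fy=2,interpolation=cv2.INTER_CUBIC)
o=np.zeros((600,775,3),np.uint8); o[:a.shape[0],:a.shape[1]]=a[:,:775]; o[403:,:240]=b[:197]
cv2.imwrite("pics/w2.png",o)
E
```

```text
white
[439.8  83.3] [ 405   44   69   79 3875] [ 0.5523 -0.3305  0.03  ]
[325.3 106.5] [317 102  19  10 171] [ 0.517  -0.1488  0.03  ]
[282.8 139.5] [258 127  49  29 849] [ 0.4637 -0.0805  0.03  ]
[503.3 172.3] [489 148  23  70 769] [ 0.4066 -0.4664  0.03  ]
green
[176.6  56. ] [161  39  28  30 406] [0.5861 0.0794 0.07  ]
stoppers/yellow
[323.7   0.4] [309   0  36   3  59]
[171.9   5. ] [156   2  37  10 131]
[271.1   5.4] [265   3  16   5  33]
[304.9   4.6] [299   2  12   5  26]
[252.5  50.9] [  143    10   218    89 14191]
[ 2.6 72.4] [ 0 65  7 15 86]
[303.9  85.3] [300  80  10  11  37]
[270.7  87.4] [266  84  10   7  23]
[337.  104.7] [310  95  50  21 744]
[229.6 166.6] [224 160  13  13  93]
[ 31.6 172.8] [ 25 167  14  13 131]
[499.9 196.1] [494 171  12  50 499]
[417.2 184.3] [411 179  13  12 119]
[332.4 194.6] [327 192  10   6  23]
tile ((440.0137939453125, 82.54586791992188), (72.31588745117188, 86.10858154296875), 73.3007583618164) [ 0.55536723 -0.34288989  0.01      ] [array([ 0.59 , -0.252]), array([ 0.626, -0.38 ]), array([ 0.52 , -0.437]), array([ 0.479, -0.302])]
```

View pics/w2.png

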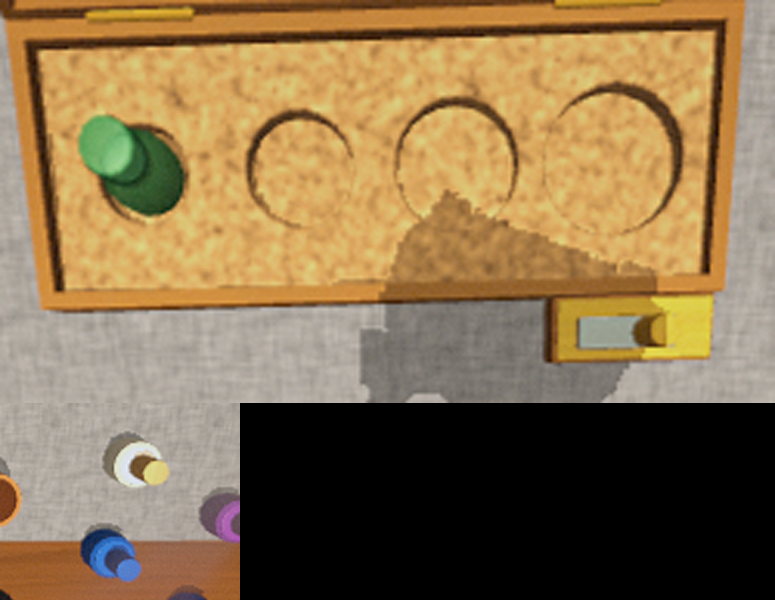

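Crop: the muller stands in the leftmost pocket and the other three are empty. Of the lower candidates, the white jar with the yellow stopper is jar1 (full-image (409,181)). Next I work out the poses.

```bash
python3 - <<'E'
from h import *
c=capture("wrist"); f=lambda x,y:(x/3.1+130-.5,y/3.1-.5)
img=[(58,292),(706,274),(722,22),(28,40)]
loc=np.array([(-.057,.167),(-.057,-.167),(.057,-.167),(.057,.167)])
W=np.array([ray(c,f(*p),.042)[:2] for p in img]); print(W.round(4))
M=W.mean(0); z=((W-M)@[1,1j])*np.conj(loc@[1,1j]); yaw=np.angle(z.sum()); sc=abs(z.sum())/(abs(loc@[1,1j])**2).sum()
print("case",M,np.degrees(yaw),sc)
R=np.array([[np.cos(yaw),-np.sin(yaw)],[np.sin(yaw),np.cos(yaw)]]); print((W-M-loc@R.T).round(4))
for n,p in dict(p2=(301,169),p3=(456,160),p4=(614,159)).items():
    w=ray(c,f(*p),.026)[:2]; print(n,w.round(4),"local",(R.T@(w-M)).round(4))
print("muller knob",ray(c,f(108,146),.082)[:2],"foot",ray(c,f(146,178),.030)[:2], (R.T@(ray(c,f(146,178),.030)[:2]-M)).round(4))
print("bolt knob",ray(c,f(652,328),.076)[:2],(R.T@(ray(c,f(652,328),.076)[:2]-M)).round(4))
t=capture("top"); print("muller top-cam", ray(t,(246.4,149.4),.065)[:2])
for n,p,zt in (("jar1",(417.2,184.3),.058),("jar2",(229.6,166.6),.064),("jar3",(31.6,172.8),.070)):
    print(n,"stopper",ray(c,p,zt-.004)[:2])
E
```

```text
[[ 0.5367  0.1349]
 [ 0.5445 -0.1947]
 [ 0.6569 -0.1918]
 [ 0.6501  0.1376]]
case [ 0.59706314 -0.0285046 ] 1.2843473790739524 0.9871026186425678
[[ 0.0004 -0.0023]
 [ 0.0007  0.002 ]
 [-0.0009  0.0024]
 [-0.0002 -0.0021]]
p2 [0.5967 0.0108] local [0.0005 0.0393]
p3 [ 0.6006 -0.068 ] local [ 0.0027 -0.0396]
p4 [ 0.6009 -0.1483] local [ 0.0012 -0.1198]
muller knob [0.59604891 0.09233538] foot [0.59196195 0.08897116] [-0.0025  0.1176]
bolt knob [ 0.51748411 -0.15954342] [-0.0825 -0.1292]
muller top-cam [0.59002951 0.09231446]
jar1 stopper [ 0.39101689 -0.30556059]
jar2 stopper [0.42308473 0.00774274]
jar3 stopper [0.41503291 0.32670963]
```

```bash
python3 -m jog '[{"tx":0.12,"ty":-0.1,"tz":0.16,"ax":0,"ay":0,"az":0,"gripper":0.6},{"tx":0.24,"ty":-0.2,"tz":0.32,"ax":0,"ay":0,"az":0,"gripper":0.6},{"tx":0.36,"ty":-0.3,"tz":0.48,"ax":0,"ay":0,"az":0,"gripper":0.6},{"tx":0.48,"ty":-0.4,"tz":0.64,"ax":0,"ay":0,"az":0,"gripper":0.6},{"tx":0.618,"ty":-0.482,"tz":0.8,"ax":0,"ay":0,"az":0,"gripper":0.6},{"tx":0.618,"ty":-0.482,"tz":0.88,"ax":0,"ay":0,"az":0,"gripper":0.6},{"tx":0.618,"ty":-0.482,"tz":0.88,"ax":0,"ay":0,"az":0,"gripper":0.6}]' 20; python3 - <<'E'
from h import *
c=capture("wrist"); cv2.imwrite("pics/w3.png",c["color"])
H=hsv(c); h,s,v=H[...,0],H[...,1],H[...,2]
for ce,st in blobs((h>50)&(h<95)&(s>110),60): print(ce.round(1),st,ray(c,ce,.07).round(4))
E
```

```text
time_s: 2.82
tool_pos: [0.5922, 0.0895, 0.1585]
ee_rot: [[1.0, -0.002, -0.004], [-0.002, -1.0, 0.0], [-0.004, -0.0, -1.0]]
contact_force: [1.0, 0.6, 0.9]
finger_gap: 0.0511
finger_force: 0.0
[251.1 180. ] [232 162  38  53 810] [0.6074 0.0916 0.07  ]
```

View pics/w3.png

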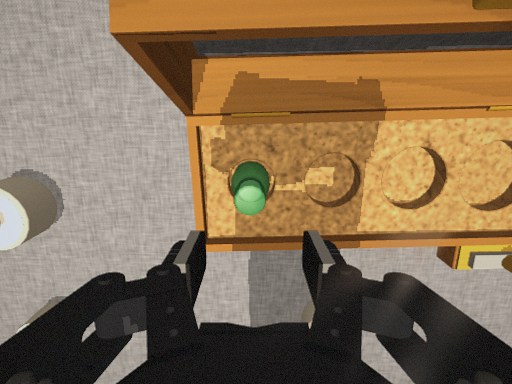

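Muller knob at (250,196), pocket 1 rim about (250,182), pockets 2 and 3 at (330,180) and (413,177). The lid is leaning back, clear of the hand.

```bash
python3 - <<'E'
from h import *
c=capture("wrist")
print("knob",ray(c,(250,197),.080)); 
for n,p in dict(p1=(250.5,182.5),p2=(330.5,180),p3=(413,177.5)).items(): print(n,ray(c,p,.026))
print("inner front-left/back-left rim",ray(c,(205,238),.042),ray(c,(202,124),.042))
s=read_state(); print(s["tool_pos"],rel((.593,.091,.054)))
E
```

```text
knob [0.59605721 0.09246278 0.08      ]
p1 [0.59528315 0.09256017 0.026     ]
p2 [0.59759317 0.01365205 0.026     ]
p3 [ 0.59988758 -0.06741972  0.026     ]
inner front-left/back-left rim [0.5431815  0.13741705 0.042     ] [0.65212175 0.13484206 0.042     ]
[0.59308688 0.08953286 0.16114817] (array([-0.0009, -0.0059,  0.4286]), None)
```

```bash
python3 -m jog '[{"tx":0.012,"ty":-0.01,"tz":0.15,"ax":0,"ay":0,"az":0,"gripper":0.6},{"tx":0.012,"ty":-0.01,"tz":0.3,"ax":0,"ay":0,"az":0,"gripper":0.6},{"tx":0.012,"ty":-0.01,"tz":0.4,"ax":0,"ay":0,"az":0,"gripper":0.6},{"tx":0.012,"ty":-0.01,"tz":0.43,"ax":0,"ay":0,"az":0,"gripper":0.6},{"tx":0.012,"ty":-0.01,"tz":0.43,"ax":0,"ay":0,"az":0,"gripper":0.2},{"tx":0.012,"ty":-0.01,"tz":0.43,"ax":0,"ay":0,"az":0,"gripper":0.2},{"tx":0.012,"ty":-0.01,"tz":0.43,"ax":0,"ay":0,"az":0,"gripper":0.2}]' 20
```

```text
time_s: 3.8
tool_pos: [0.5967, 0.0928, 0.0542]
ee_rot: [[1.0, -0.001, 0.003], [-0.001, -1.0, -0.0], [0.003, 0.0, -1.0]]
contact_force: [-0.8, -0.1, 6.3]
finger_gap: 0.0258
finger_force: 20.8
```

```bash
python3 -m jog '[{"tx":0,"ty":0,"tz":-0.01,"ax":0,"ay":0,"az":0,"gripper":0.2},{"tx":0,"ty":0,"tz":-0.05,"ax":0,"ay":0,"az":0,"gripper":0.2}]' 13
```

```text
time_s: 4.05
tool_pos: [0.5953, 0.0929, 0.065]
ee_rot: [[1.0, -0.001, -0.002], [-0.001, -1.0, 0.0], [-0.002, -0.0, -1.0]]
contact_force: [-0.3, 0.8, -1.6]
finger_gap: 0.0253
finger_force: 20.1
```

```bash
python3 -m jog '[{"tx":0,"ty":0,"tz":-0.12,"ax":0,"ay":0,"az":0,"gripper":0.2},{"tx":0,"ty":0,"tz":-0.26,"ax":0,"ay":0,"az":0,"gripper":0.2},{"tx":0,"ty":0.08,"tz":-0.38,"ax":0,"ay":0,"az":0,"gripper":0.2},{"tx":0,"ty":0.24,"tz":-0.4,"ax":0,"ay":0,"az":0,"gripper":0.2},{"tx":-0.03,"ty":0.44,"tz":-0.4,"ax":0,"ay":0,"az":0,"gripper":0.2},{"tx":-0.06,"ty":0.64,"tz":-0.4,"ax":0,"ay":0,"az":0,"gripper":0.2},{"tx":-0.09,"ty":0.84,"tz":-0.4,"ax":0,"ay":0,"az":0,"gripper":0.2},{"tx":-0.12,"ty":1,"tz":-0.4,"ax":0,"ay":0,"az":0,"gripper":0.2}]' 20
```

```text
time_s: 5.05
tool_pos: [0.565, -0.159, 0.1657]
ee_rot: [[1.0, -0.002, 0.0], [-0.002, -1.0, -0.0], [0.0, 0.0, -1.0]]
contact_force: [0.9, 0.2, -1.3]
finger_gap: 0.0255
finger_force: 20.2
```

```bash
python3 -m jog '[{"tx":-0.02,"ty":0.18,"tz":0,"ax":0,"ay":0,"az":0,"gripper":0.2},{"tx":-0.03,"ty":0.36,"tz":0,"ax":0,"ay":0,"az":0,"gripper":0.2},{"tx":-0.04,"ty":0.52,"tz":0,"ax":0,"ay":0,"az":0,"gripper":0.2},{"tx":-0.04,"ty":0.66,"tz":0,"ax":0,"ay":0,"az":0,"gripper":0.2},{"tx":-0.04,"ty":0.74,"tz":0,"ax":0,"ay":0,"az":0,"gripper":0.2},{"tx":-0.04,"ty":0.74,"tz":0,"ax":0,"ay":0,"az":0,"gripper":0.2},{"tx":-0.04,"ty":0.74,"tz":0,"ax":0,"ay":0,"az":0,"gripper":0.2}]' 20; python3 - <<'E'
from h import *
t=capture("wrist"); cv2.imwrite("pics/w4.png",t["color"])
H=hsv(t); h,s,v=H[...,0],H[...,1],H[...,2]
m=((h>95)&(h<115)&(s>70)&(v>80)).astype(np.uint8)
for k in cv2.findContours(m,cv2.RETR_EXTERNAL,cv2.CHAIN_APPROX_NONE)[0]:
    if cv2.contourArea(k)>1000: r=cv2.minAreaRect(k); print(r,ray(t,r[0],.01),[ray(t,p,.01)[:2].round(3) for p in cv2.boxPoints(r)])
print(rel((.556,-.342,.06)),read_state()["finger_gap"])
E
```

```text
time_s: 5.92
tool_pos: [0.5554, -0.3411, 0.1652]
ee_rot: [[1.0, -0.001, -0.0], [-0.001, -1.0, 0.0], [-0.0, -0.0, -1.0]]
contact_force: [-1.0, 0.2, -2.4]
finger_gap: 0.0254
finger_force: 20.2
((254.8948974609375, 180.30819702148438), (110.14649963378906, 116.0831069946289), 72.32389068603516) [ 0.55540901 -0.34240443  0.01      ] [array([ 0.592, -0.268]), array([ 0.627, -0.381]), array([ 0.516, -0.422]), array([ 0.474, -0.299])]
(array([0.002 , 0.0041, 0.4212]), None) 0.0254545356990507
```

View pics/w4.png

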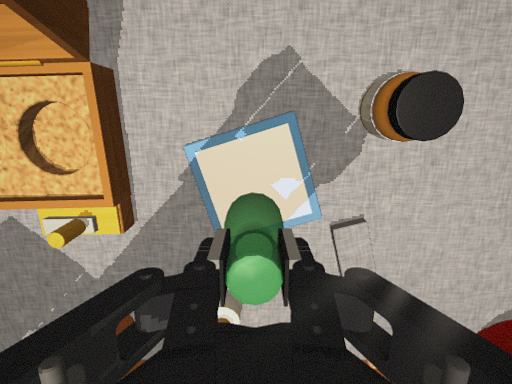

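The tile's centre at (255,181) is (0.555, -0.342), and the muller hangs upright over it, clear of the paint jar. Now I lower and release it.

```bash
python3 -m jog '[{"tx":0,"ty":0,"tz":0.14,"ax":0,"ay":0,"az":0,"gripper":0.2},{"tx":0,"ty":0,"tz":0.28,"ax":0,"ay":0,"az":0,"gripper":0.2},{"tx":0,"ty":0,"tz":0.37,"ax":0,"ay":0,"az":0,"gripper":0.2},{"tx":0,"ty":0,"tz":0.41,"ax":0,"ay":0,"az":0,"gripper":0.2},{"tx":0,"ty":0,"tz":0.422,"ax":0,"ay":0,"az":0,"gripper":0.2},{"tx":0,"ty":0,"tz":0.427,"ax":0,"ay":0,"az":0,"gripper":0.2},{"tx":0,"ty":0,"tz":0.427,"ax":0,"ay":0,"az":0,"gripper":0.2}]' 20
```

```text
time_s: 6.85
tool_pos: [0.5556, -0.3422, 0.0591]
ee_rot: [[1.0, -0.001, 0.001], [-0.001, -1.0, -0.001], [0.001, 0.001, -1.0]]
contact_force: [-1.5, -0.5, -2.0]
finger_gap: 0.0252
finger_force: 20.2
```

```bash
python3 -m jog '[{"tx":0,"ty":0,"tz":0.004,"ax":0,"ay":0,"az":0,"gripper":0.2},{"tx":0,"ty":0,"tz":0.005,"ax":0,"ay":0,"az":0,"gripper":0.2},{"tx":0,"ty":0,"tz":0.005,"ax":0,"ay":0,"az":0,"gripper":0.7},{"tx":0,"ty":0,"tz":0.005,"ax":0,"ay":0,"az":0,"gripper":0.7},{"tx":0,"ty":0,"tz":-0.1,"ax":0,"ay":0,"az":0,"gripper":0.7},{"tx":0,"ty":0,"tz":-0.3,"ax":0,"ay":0,"az":0,"gripper":0.7},{"tx":-0.15,"ty":-0.04,"tz":-0.45,"ax":0,"ay":0,"az":0,"gripper":0.6},{"tx":-0.25,"ty":-0.04,"tz":-0.45,"ax":0,"ay":0,"az":0,"gripper":0.6}]' 20;  python3 - <<'E'
from h import *
t=capture("wrist"); cv2.imwrite("pics/w5.png",t["color"])
c=capture("top"); 
for t in (t,c):
    H=hsv(t); h,s,v=H[...,0],H[...,1],H[...,2]
    for ce,st in blobs((h>50)&(h<95)&(s>100),40): print(ce.round(1),st,ray(t,ce,.05).round(3))
print(read_state()["tool_pos"])
E
```

```text
time_s: 7.85
tool_pos: [0.4927, -0.3323, 0.1739]
ee_rot: [[1.0, -0.001, 0.004], [-0.001, -1.0, -0.004], [0.004, 0.004, -1.0]]
contact_force: [0.1, 0.2, -0.6]
finger_gap: 0.0511
finger_force: 0.0
[263.4 119.9] [245 102  38  40 590] [ 0.556 -0.342  0.05 ]
[248.3  63.3] [243  58  11  12 105] [0.899 0.09  0.05 ]
[282.1  63.5] [277  58  11  13 104] [ 0.899 -0.029  0.05 ]
[ 0.49142106 -0.33219235  0.17161162]
```

View pics/w5.png

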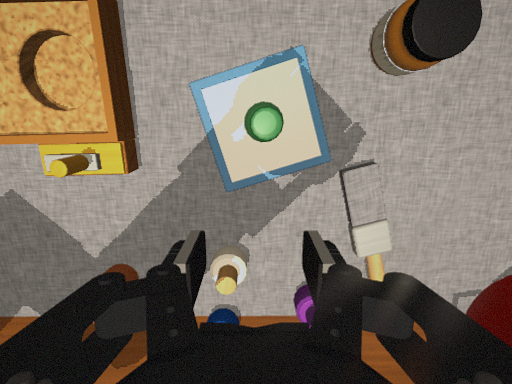

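The muller stands upright mid-tile. Jar1's stopper top is at (226,285), its body about (229,269). The purple look-alike near (307,305) lies to its right and back.

```bash
python3 - <<'E'
from h import *
c=capture("wrist")
print(ray(c,(226.5,286),.058),ray(c,(228.5,269),.032))
H=hsv(c); h,s,v=H[...,0],H[...,1],H[...,2]
sub=np.zeros(h.shape,bool); sub[240:310,205:260]=1
for ce,st in blobs((h>16)&(h<32)&(s>90)&(v>130)&sub,20): print(ce,st,ray(c,ce,.058))
for uv in ((307,303),(223,318)): print("lookalikes",ray(c,uv,.03))
print(rel((.39,-.307,.06)))
E
```

```text
[ 0.39116569 -0.30440295  0.058     ] [ 0.39534222 -0.30439653  0.032     ]
[226.36111111 284.51736111] [217 276  20  18 288] [ 0.39287751 -0.30431001  0.058     ]
lookalikes [ 0.35018091 -0.39310777  0.03      ]
lookalikes [ 0.33030576 -0.29612992  0.03      ]
(array([-0.41  , -0.0999,  0.4444]), None)
```

```bash
python3 -m jog '[{"tx":-0.2,"ty":-0.05,"tz":0,"ax":0,"ay":0,"az":0,"gripper":0.6},{"tx":-0.395,"ty":-0.11,"tz":0.05,"ax":0,"ay":0,"az":0,"gripper":0.6},{"tx":-0.395,"ty":-0.11,"tz":0.2,"ax":0,"ay":0,"az":0,"gripper":0.6},{"tx":-0.395,"ty":-0.11,"tz":0.38,"ax":0,"ay":0,"az":0,"gripper":0.6},{"tx":-0.395,"ty":-0.11,"tz":0.5,"ax":0,"ay":0,"az":0,"gripper":0.6},{"tx":-0.395,"ty":-0.11,"tz":0.544,"ax":0,"ay":0,"az":0,"gripper":0.6},{"tx":-0.395,"ty":-0.11,"tz":0.544,"ax":0,"ay":0,"az":0,"gripper":0.6}]' 20
```

```text
time_s: 8.88
tool_pos: [0.3945, -0.3045, 0.0347]
ee_rot: [[1.0, -0.001, -0.0], [-0.001, -1.0, 0.0], [-0.0, -0.0, -1.0]]
contact_force: [0.6, 0.4, 0.7]
finger_gap: 0.0513
finger_force: 0.0
```

```bash
python3 -m jog '[{"tx":0,"ty":0,"tz":0,"ax":0,"ay":0,"az":0,"gripper":0.15},{"tx":0,"ty":0,"tz":0,"ax":0,"ay":0,"az":0,"gripper":0.15},{"tx":0,"ty":0,"tz":0,"ax":0,"ay":0,"az":0,"gripper":0.15},{"tx":0,"ty":0,"tz":-0.02,"ax":0,"ay":0,"az":0,"gripper":0.15},{"tx":0,"ty":0,"tz":-0.1,"ax":0,"ay":0,"az":0,"gripper":0.15},{"tx":0,"ty":0,"tz":-0.24,"ax":0,"ay":0,"az":0,"gripper":0.15},{"tx":0,"ty":0,"tz":-0.4,"ax":0,"ay":0,"az":0,"gripper":0.15},{"tx":0,"ty":0,"tz":-0.5,"ax":0,"ay":0,"az":0,"gripper":0.15}]' 20; python3 -c "
from h import *
print(rel((.5955,.0925,.16)))"
```

```text
time_s: 9.88
tool_pos: [0.3942, -0.3045, 0.1617]
ee_rot: [[1.0, -0.001, 0.001], [-0.001, -1.0, -0.001], [0.001, 0.001, -1.0]]
contact_force: [-0.3, 0.5, -2.2]
finger_gap: 0.0213
finger_force: 22.3
(array([ 0.8035, -1.589 ,  0.0057]), None)
```

```bash
python3 -m jog '[{"tx":0.06,"ty":-0.1,"tz":0,"ax":0,"ay":0,"az":0,"gripper":0.15},{"tx":0.14,"ty":-0.26,"tz":0,"ax":0,"ay":0,"az":0,"gripper":0.15},{"tx":0.22,"ty":-0.44,"tz":0,"ax":0,"ay":0,"az":0,"gripper":0.15},{"tx":0.3,"ty":-0.62,"tz":0,"ax":0,"ay":0,"az":0,"gripper":0.15},{"tx":0.38,"ty":-0.8,"tz":0,"ax":0,"ay":0,"az":0,"gripper":0.15},{"tx":0.46,"ty":-0.96,"tz":0,"ax":0,"ay":0,"az":0,"gripper":0.15},{"tx":0.5,"ty":-1,"tz":0,"ax":0,"ay":0,"az":0,"gripper":0.15}]' 20
```

```text
time_s: 10.75
tool_pos: [0.5197, -0.0525, 0.1598]
ee_rot: [[1.0, 0.002, -0.0], [0.002, -1.0, 0.0], [-0.0, -0.0, -1.0]]
contact_force: [0.4, -0.8, -0.9]
finger_gap: 0.0209
finger_force: 22.4
```

```bash
python3 -m jog '[{"tx":0.06,"ty":-0.12,"tz":0,"ax":0,"ay":0,"az":0,"gripper":0.15},{"tx":0.14,"ty":-0.28,"tz":0,"ax":0,"ay":0,"az":0,"gripper":0.15},{"tx":0.22,"ty":-0.44,"tz":0,"ax":0,"ay":0,"az":0,"gripper":0.15},{"tx":0.28,"ty":-0.56,"tz":0,"ax":0,"ay":0,"az":0,"gripper":0.15},{"tx":0.3,"ty":-0.59,"tz":0,"ax":0,"ay":0,"az":0,"gripper":0.15},{"tx":0.3,"ty":-0.59,"tz":0.1,"ax":0,"ay":0,"az":0,"gripper":0.15},{"tx":0.3,"ty":-0.59,"tz":0.15,"ax":0,"ay":0,"az":0,"gripper":0.15},{"tx":0.3,"ty":-0.59,"tz":0.15,"ax":0,"ay":0,"az":0,"gripper":0.15}]' 20;  python3 - <<'E'
from h import *
t=capture("wrist"); cv2.imwrite("pics/w6.png",t["color"])
s=read_state();print(s["tool_pos"],s["finger_gap"])
for p in ((.5955,.0925,.026),(.5976,.0125,.026),(.6,-.0677,.026)): print(proj(t,p))
E
```

```text
time_s: 11.75
tool_pos: [0.5941, 0.092, 0.1217]
ee_rot: [[1.0, -0.002, -0.002], [-0.002, -1.0, -0.0], [-0.002, 0.0, -1.0]]
contact_force: [1.2, -0.4, -0.2]
finger_gap: 0.0208
finger_force: 22.3
[0.59462022 0.09215135 0.12259749] 0.02113982009971359
(array([253.1435393 , 193.95987263]), np.float64(0.24691283752254353))
(array([346.3623724 , 191.35613014]), np.float64(0.24643122733631337))
(array([440.24010958, 188.40249415]), np.float64(0.24586903029107726))
```

View pics/w6.png

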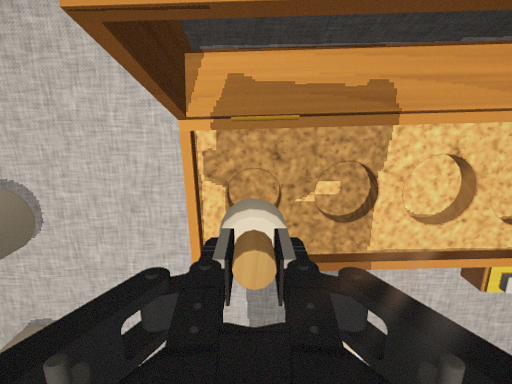

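Pocket 1's rim is centred at (253,194), matching my estimate. The stopper top is at about (254,262).

```bash
python3 - <<'E'
from h import *
c=capture("wrist");z0=.1225-.0347
k=cv2.cvtColor(c["color"],cv2.COLOR_BGR2GRAY)
print("stopper",ray(c,(254,266),z0+.058)); print("body L/R",ray(c,(220,225),z0+.032),ray(c,(287,225),z0+.032))
print("back edge body top",ray(c,(253.5,200),z0+.032), "centre x=", ray(c,(253.5,200),z0+.032)[0]-.021)
print(read_state()["tool_pos"],rel((.5955,.0925,.0425)))
E
```

```text
stopper [0.59471453 0.09222343 0.1458    ]
body L/R [0.60468171 0.11050257 0.1198    ] [0.60458044 0.07430512 0.1198    ]
back edge body top [0.61873474 0.09237489 0.1198    ] centre x= 0.5977347449201054
[0.59486058 0.09232386 0.12306503] (array([ 0.0022, -0.0007,  0.3223]), None)
```

```bash
python3 -m jog '[{"tx":0,"ty":0,"tz":0.1,"ax":0,"ay":0,"az":0,"gripper":0.15},{"tx":0,"ty":0,"tz":0.2,"ax":0,"ay":0,"az":0,"gripper":0.15},{"tx":0,"ty":0,"tz":0.25,"ax":0,"ay":0,"az":0,"gripper":0.15},{"tx":0,"ty":0,"tz":0.28,"ax":0,"ay":0,"az":0,"gripper":0.15},{"tx":0,"ty":0,"tz":0.28,"ax":0,"ay":0,"az":0,"gripper":0.15}]' 20
```

```text
time_s: 12.48
tool_pos: [0.5948, 0.0928, 0.0526]
ee_rot: [[1.0, -0.001, 0.001], [-0.001, -1.0, -0.0], [0.001, 0.0, -1.0]]
contact_force: [-0.9, 0.1, -0.9]
finger_gap: 0.0212
finger_force: 22.3
```

```bash
python3 -m jog '[{"tx":0,"ty":0,"tz":0.02,"ax":0,"ay":0,"az":0,"gripper":0.15},{"tx":0,"ty":0,"tz":0.035,"ax":0,"ay":0,"az":0,"gripper":0.15},{"tx":0,"ty":0,"tz":0.043,"ax":0,"ay":0,"az":0,"gripper":0.15},{"tx":0,"ty":0,"tz":0.046,"ax":0,"ay":0,"az":0,"gripper":0.15},{"tx":0,"ty":0,"tz":0.046,"ax":0,"ay":0,"az":0,"gripper":0.15}]' 20
```

```text
time_s: 13.1
tool_pos: [0.595, 0.0929, 0.0418]
ee_rot: [[1.0, -0.001, 0.001], [-0.001, -1.0, -0.0], [0.001, 0.0, -1.0]]
contact_force: [-1.1, -0.4, 5.6]
finger_gap: 0.0208
finger_force: 22.9
```

```bash
python3 -m jog '[{"tx":0,"ty":0,"tz":0,"ax":0,"ay":0,"az":0,"gripper":0.5},{"tx":0,"ty":0,"tz":0,"ax":0,"ay":0,"az":0,"gripper":0.5},{"tx":0,"ty":0,"tz":-0.1,"ax":0,"ay":0,"az":0,"gripper":0.5},{"tx":0,"ty":0,"tz":-0.25,"ax":0,"ay":0,"az":0,"gripper":0.5},{"tx":-0.12,"ty":0.05,"tz":-0.4,"ax":0,"ay":0,"az":0,"gripper":0.6},{"tx":-0.3,"ty":0.15,"tz":-0.5,"ax":0,"ay":0,"az":0,"gripper":0.6},{"tx":-0.45,"ty":0.33,"tz":-0.55,"ax":0,"ay":0,"az":0,"gripper":0.6},{"tx":-0.45,"ty":0.33,"tz":-0.55,"ax":0,"ay":0,"az":0,"gripper":0.6}]' 20;  python3 - <<'E'
from h import *
t=capture("wrist"); cv2.imwrite("pics/w7.png",t["color"])
s=read_state();print(s["tool_pos"],s["finger_gap"])
H=hsv(t); h,s,v=H[...,0],H[...,1],H[...,2]
print("white")
for ce,st in blobs((v>120)&(s<60),150): print(ce.round(1),st,ray(t,ce,.035).round(4))
E
```

```text
time_s: 14.1
tool_pos: [0.4808, 0.0087, 0.1794]
ee_rot: [[1.0, -0.004, 0.001], [-0.004, -1.0, -0.001], [0.001, 0.001, -1.0]]
contact_force: [0.1, -0.3, -0.1]
finger_gap: 0.0515
finger_force: 0.0
[0.48169605 0.00969267 0.17892164] 0.05126960621848427
white
[ 98.  168.1] [    0     0   297   305 46996] [0.4969 0.1657 0.035 ]
[437.  198.3] [  275     0   237   304 25967] [ 0.4634 -0.1824  0.035 ]
[167.   68.4] [140  42  45  49 968] [0.5898 0.0882 0.035 ]
[337.5 145.7] [328 131  23  31 261] [ 0.5182 -0.0747  0.035 ]
[304.9 138.5] [294 132  23  19 187] [ 0.5254 -0.042   0.035 ]
[412.7 148. ] [397 140  36  17 496] [ 0.5156 -0.1496  0.035 ]
[288.7 170.7] [246 143  79  51 996] [ 0.4933 -0.027   0.035 ]
[273.6 282.2] [259 276  28  16 151] [ 0.3652 -0.0134  0.035 ]
```

View pics/w7.png

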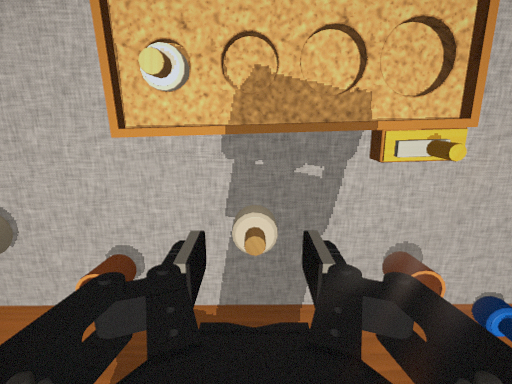

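Jar1 is centred in pocket 1 (body at (165,66)). Jar2's stopper is at (255,245) and its body at (254,234).

```bash
python3 - <<'E'
from h import *
c=capture("wrist")
print("jar1",ray(c,(164.5,66.5),.038),"stopper",ray(c,(150.5,60.5),.064))
print("jar2",ray(c,(254.5,245),.064),ray(c,(254.5,234),.038))
for p in ((250,60.5),(333,61),(418,57)): print(ray(c,p,.026))
print(rel((.423,.0085,.041)))
E
```

```text
jar1 [0.59167569 0.09049758 0.038     ] stopper [0.59239091 0.09421776 0.064     ]
jar2 [0.42627728 0.00906869 0.064     ] [0.42661412 0.0089552  0.038     ]
[0.5984516  0.01267938 0.026     ]
[ 0.59776725 -0.06584991  0.026     ]
[ 0.60098504 -0.14583597  0.026     ]
(array([-0.2368,  0.0081,  0.5498]), None)
```

```bash
python3 -m jog '[{"tx":-0.12,"ty":0.002,"tz":0.1,"ax":0,"ay":0,"az":0,"gripper":0.6},{"tx":-0.228,"ty":0.002,"tz":0.25,"ax":0,"ay":0,"az":0,"gripper":0.6},{"tx":-0.228,"ty":0.002,"tz":0.42,"ax":0,"ay":0,"az":0,"gripper":0.6},{"tx":-0.228,"ty":0.002,"tz":0.53,"ax":0,"ay":0,"az":0,"gripper":0.6},{"tx":-0.228,"ty":0.002,"tz":0.552,"ax":0,"ay":0,"az":0,"gripper":0.6},{"tx":-0.228,"ty":0.002,"tz":0.552,"ax":0,"ay":0,"az":0,"gripper":0.15},{"tx":-0.228,"ty":0.002,"tz":0.552,"ax":0,"ay":0,"az":0,"gripper":0.15},{"tx":-0.228,"ty":0.002,"tz":0.552,"ax":0,"ay":0,"az":0,"gripper":0.15}]' 20
```

```text
time_s: 15.2
tool_pos: [0.4254, 0.01, 0.0409]
ee_rot: [[1.0, -0.001, 0.001], [-0.001, -1.0, -0.0], [0.001, 0.0, -1.0]]
contact_force: [-0.4, -0.3, 0.8]
finger_gap: 0.0212
finger_force: 23.1
```

```bash
python3 -m jog '[{"tx":0,"ty":0,"tz":-0.08,"ax":0,"ay":0,"az":0,"gripper":0.15},{"tx":0,"ty":0,"tz":-0.22,"ax":0,"ay":0,"az":0,"gripper":0.15},{"tx":0.1,"ty":0,"tz":-0.33,"ax":0,"ay":0,"az":0,"gripper":0.15},{"tx":0.26,"ty":0,"tz":-0.36,"ax":0,"ay":0,"az":0,"gripper":0.15},{"tx":0.44,"ty":-0.01,"tz":-0.36,"ax":0,"ay":0,"az":0,"gripper":0.15},{"tx":0.6,"ty":-0.01,"tz":-0.36,"ax":0,"ay":0,"az":0,"gripper":0.15},{"tx":0.69,"ty":-0.01,"tz":-0.32,"ax":0,"ay":0,"az":0,"gripper":0.15},{"tx":0.69,"ty":-0.01,"tz":-0.3,"ax":0,"ay":0,"az":0,"gripper":0.15}]' 20
python3 - <<'E'
from h import *
t=capture("wrist"); cv2.imwrite("pics/w8.png",t["color"]); s=read_state();print(s["tool_pos"],s["finger_gap"])
for p in ((.598,.0125,.026),(.5995,-.067,.026)):print(proj(t,p))
E
```

```text
time_s: 16.2
tool_pos: [0.5978, 0.0124, 0.1146]
ee_rot: [[1.0, -0.001, -0.001], [-0.001, -1.0, 0.0], [-0.001, -0.0, -1.0]]
contact_force: [-0.5, -0.0, -2.1]
finger_gap: 0.021
finger_force: 23.0
[0.5967266  0.01250467 0.11408836] 0.0212202365772264
(array([253.59724313, 197.75430334]), np.float64(0.24041509908789374))
(array([348.67897295, 195.88637707]), np.float64(0.2401051738977129))
```

View pics/w8.png

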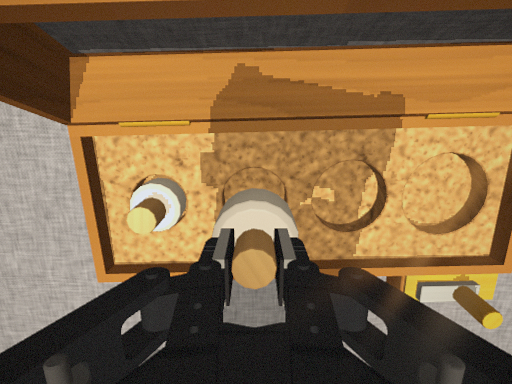

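Pocket 2's rim is centred at about (253,197), under the jar. Lowering.

```bash
python3 -m jog '[{"tx":0,"ty":0,"tz":0.08,"ax":0,"ay":0,"az":0,"gripper":0.15},{"tx":0,"ty":0,"tz":0.16,"ax":0,"ay":0,"az":0,"gripper":0.15},{"tx":0,"ty":0,"tz":0.21,"ax":0,"ay":0,"az":0,"gripper":0.15},{"tx":0,"ty":0,"tz":0.23,"ax":0,"ay":0,"az":0,"gripper":0.15},{"tx":0,"ty":0,"tz":0.25,"ax":0,"ay":0,"az":0,"gripper":0.15},{"tx":0,"ty":0,"tz":0.265,"ax":0,"ay":0,"az":0,"gripper":0.15},{"tx":0,"ty":0,"tz":0.275,"ax":0,"ay":0,"az":0,"gripper":0.15},{"tx":0,"ty":0,"tz":0.275,"ax":0,"ay":0,"az":0,"gripper":0.15}]' 20
```

```text
time_s: 17.25
tool_pos: [0.5977, 0.0122, 0.0468]
ee_rot: [[1.0, -0.001, 0.001], [-0.001, -1.0, -0.0], [0.001, 0.0, -1.0]]
contact_force: [-0.8, -1.1, -0.2]
finger_gap: 0.0212
finger_force: 22.6
```

```bash
python3 -m jog '[{"tx":0,"ty":0,"tz":0,"ax":0,"ay":0,"az":0,"gripper":0.5},{"tx":0,"ty":0,"tz":0,"ax":0,"ay":0,"az":0,"gripper":0.5},{"tx":0,"ty":0,"tz":-0.1,"ax":0,"ay":0,"az":0,"gripper":0.5},{"tx":0,"ty":0,"tz":-0.25,"ax":0,"ay":0,"az":0,"gripper":0.5},{"tx":-0.1,"ty":-0.12,"tz":-0.42,"ax":0,"ay":0,"az":0,"gripper":0.6},{"tx":-0.24,"ty":-0.3,"tz":-0.55,"ax":0,"ay":0,"az":0,"gripper":0.6},{"tx":-0.38,"ty":-0.5,"tz":-0.58,"ax":0,"ay":0,"az":0,"gripper":0.6},{"tx":-0.48,"ty":-0.7,"tz":-0.6,"ax":0,"ay":0,"az":0,"gripper":0.6}]' 20
python3 -m jog '[{"tx":-0.05,"ty":-0.18,"tz":0,"ax":0,"ay":0,"az":0,"gripper":0.6},{"tx":-0.08,"ty":-0.36,"tz":0,"ax":0,"ay":0,"az":0,"gripper":0.6},{"tx":-0.08,"ty":-0.5,"tz":0,"ax":0,"ay":0,"az":0,"gripper":0.6},{"tx":-0.08,"ty":-0.54,"tz":0,"ax":0,"ay":0,"az":0,"gripper":0.6},{"tx":-0.08,"ty":-0.54,"tz":0,"ax":0,"ay":0,"az":0,"gripper":0.6}]' 20
python3 - <<'E'
from h import *
t=capture("wrist"); cv2.imwrite("pics/w9.png",t["color"]); s=read_state();print(s["tool_pos"],s["finger_gap"])
H=hsv(t); h,s,v=H[...,0],H[...,1],H[...,2]
for ce,st in blobs((h>16)&(h<32)&(s>80)&(v>110),40): print(ce.round(1),st,ray(t,ce,.07).round(4),ray(t,ce,.076).round(4))
E
```

```text
time_s: 18.25
tool_pos: [0.4764, 0.1889, 0.1975]
ee_rot: [[1.0, -0.002, 0.001], [-0.002, -1.0, 0.0], [0.001, -0.0, -1.0]]
contact_force: [1.0, 0.0, 0.2]
finger_gap: 0.0512
finger_force: 0.0
time_s: 18.88
tool_pos: [0.4578, 0.3224, 0.1964]
ee_rot: [[1.0, -0.001, -0.0], [-0.001, -1.0, -0.0], [-0.0, 0.0, -1.0]]
contact_force: [-0.2, 1.3, -0.1]
finger_gap: 0.0512
finger_force: 0.0
[0.45789572 0.32183602 0.19646007] 0.05111475430813722
[475.7  58.6] [ 441    0   71  103 3998] [0.5713 0.1313 0.07  ] [0.5703 0.1356 0.076 ]
[509.3  36.4] [507  26   5  21  84] [0.5884 0.1065 0.07  ] [0.587  0.1114 0.076 ]
[237.8  66.3] [226  53  25  28 511] [0.5652 0.3359 0.07  ] [0.5644 0.3356 0.076 ]
[229.2 215.2] [219 206  21  20 325] [0.4289 0.3467 0.07  ] [0.4311 0.3461 0.076 ]
```

View pics/w9.png

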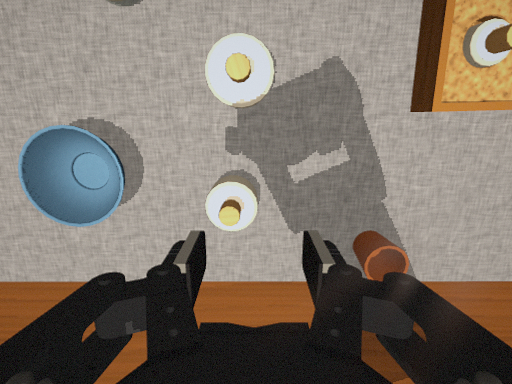

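Jar3 has been knocked about 2 cm: its stopper is at (229,215), i.e. (0.429, 0.3467). Jar4's stopper is at (238,66). Both are upright.

```bash
python3 -c "
from h import *
c=capture('wrist'); print(ray(c,(231.5,206),.044))"
python3 -m jog '[{"tx":-0.06,"ty":-0.05,"tz":0.15,"ax":0,"ay":0,"az":0,"gripper":0.6},{"tx":-0.116,"ty":-0.098,"tz":0.32,"ax":0,"ay":0,"az":0,"gripper":0.6},{"tx":-0.116,"ty":-0.098,"tz":0.48,"ax":0,"ay":0,"az":0,"gripper":0.6},{"tx":-0.116,"ty":-0.098,"tz":0.57,"ax":0,"ay":0,"az":0,"gripper":0.6},{"tx":-0.116,"ty":-0.098,"tz":0.598,"ax":0,"ay":0,"az":0,"gripper":0.6},{"tx":-0.116,"ty":-0.098,"tz":0.598,"ax":0,"ay":0,"az":0,"gripper":0.15},{"tx":-0.116,"ty":-0.098,"tz":0.598,"ax":0,"ay":0,"az":0,"gripper":0.15},{"tx":-0.116,"ty":-0.098,"tz":0.598,"ax":0,"ay":0,"az":0,"gripper":0.15}]' 20
```

```text
[0.43019745 0.34566957 0.044     ]
time_s: 19.98
tool_pos: [0.4295, 0.3472, 0.0482]
ee_rot: [[1.0, -0.001, 0.002], [-0.001, -1.0, 0.001], [0.002, -0.001, -1.0]]
contact_force: [0.4, -0.7, 4.3]
finger_gap: 0.0214
finger_force: 21.7
```

```bash
python3 -m jog '[{"tx":0,"ty":0,"tz":-0.08,"ax":0,"ay":0,"az":0,"gripper":0.15},{"tx":0,"ty":0,"tz":-0.22,"ax":0,"ay":0,"az":0,"gripper":0.15},{"tx":0.02,"ty":0.06,"tz":-0.36,"ax":0,"ay":0,"az":0,"gripper":0.15},{"tx":0.08,"ty":0.2,"tz":-0.42,"ax":0,"ay":0,"az":0,"gripper":0.15},{"tx":0.16,"ty":0.38,"tz":-0.44,"ax":0,"ay":0,"az":0,"gripper":0.15},{"tx":0.24,"ty":0.56,"tz":-0.44,"ax":0,"ay":0,"az":0,"gripper":0.15},{"tx":0.32,"ty":0.74,"tz":-0.44,"ax":0,"ay":0,"az":0,"gripper":0.15},{"tx":0.4,"ty":0.92,"tz":-0.44,"ax":0,"ay":0,"az":0,"gripper":0.15}]' 20
python3 -m jog '[{"tx":0.08,"ty":0.18,"tz":0,"ax":0,"ay":0,"az":0,"gripper":0.15},{"tx":0.16,"ty":0.36,"tz":0,"ax":0,"ay":0,"az":0,"gripper":0.15},{"tx":0.24,"ty":0.54,"tz":0,"ax":0,"ay":0,"az":0,"gripper":0.15},{"tx":0.28,"ty":0.68,"tz":0,"ax":0,"ay":0,"az":0,"gripper":0.15},{"tx":0.28,"ty":0.736,"tz":0.04,"ax":0,"ay":0,"az":0,"gripper":0.15},{"tx":0.28,"ty":0.736,"tz":0.08,"ax":0,"ay":0,"az":0,"gripper":0.15},{"tx":0.28,"ty":0.736,"tz":0.08,"ax":0,"ay":0,"az":0,"gripper":0.15}]' 20
python3 - <<'E'
from h import *
t=capture("wrist"); cv2.imwrite("pics/w10.png",t["color"]); s=read_state();print(s["tool_pos"],s["finger_gap"])
for p in ((.5993,-.067,.026),(.6015,-.147,.026)):print(proj(t,p))
E
```

```text
time_s: 20.98
tool_pos: [0.5289, 0.1155, 0.1573]
ee_rot: [[1.0, -0.001, 0.0], [-0.001, -1.0, 0.0], [0.0, -0.0, -1.0]]
contact_force: [-0.4, 1.3, -1.6]
finger_gap: 0.0213
finger_force: 21.2
time_s: 21.85
tool_pos: [0.5975, -0.0657, 0.1359]
ee_rot: [[1.0, 0.0, -0.002], [0.0, -1.0, 0.001], [-0.002, -0.001, -1.0]]
contact_force: [0.4, -0.1, -2.1]
finger_gap: 0.0213
finger_force: 21.2
[ 0.59795889 -0.0657361   0.13665871] 0.0209899522937666
(array([255.28310894, 189.2715835 ]), np.float64(0.2605237916619206))
(array([343.65591097, 186.89626438]), np.float64(0.25997299005210694))
```

View pics/w10.png

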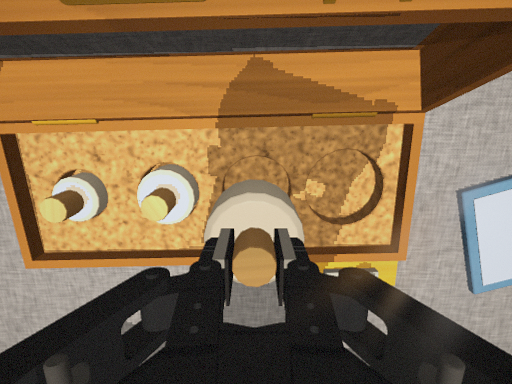

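Pockets 1 and 2 hold their jars. Pocket 3's rim is centred at about (256,189), under the jar, and pocket 4's at (343,187).

```bash
python3 -m jog '[{"tx":0.004,"ty":0.004,"tz":0.1,"ax":0,"ay":0,"az":0,"gripper":0.15},{"tx":0.004,"ty":0.004,"tz":0.2,"ax":0,"ay":0,"az":0,"gripper":0.15},{"tx":0.004,"ty":0.004,"tz":0.26,"ax":0,"ay":0,"az":0,"gripper":0.15},{"tx":0.004,"ty":0.004,"tz":0.29,"ax":0,"ay":0,"az":0,"gripper":0.15},{"tx":0.004,"ty":0.004,"tz":0.31,"ax":0,"ay":0,"az":0,"gripper":0.15},{"tx":0.004,"ty":0.004,"tz":0.322,"ax":0,"ay":0,"az":0,"gripper":0.15},{"tx":0.004,"ty":0.004,"tz":0.332,"ax":0,"ay":0,"az":0,"gripper":0.15},{"tx":0.004,"ty":0.004,"tz":0.332,"ax":0,"ay":0,"az":0,"gripper":0.15}]' 20
```

```text
time_s: 22.9
tool_pos: [0.5995, -0.0682, 0.0543]
ee_rot: [[1.0, -0.001, 0.0], [-0.001, -1.0, -0.0], [0.0, 0.0, -1.0]]
contact_force: [0.1, -0.5, -1.2]
finger_gap: 0.0211
finger_force: 21.2
```

```bash
python3 -m jog '[{"tx":0,"ty":0,"tz":0.004,"ax":0,"ay":0,"az":0,"gripper":0.15},{"tx":0,"ty":0,"tz":0.004,"ax":0,"ay":0,"az":0,"gripper":0.5},{"tx":0,"ty":0,"tz":0.004,"ax":0,"ay":0,"az":0,"gripper":0.5},{"tx":0,"ty":0,"tz":-0.1,"ax":0,"ay":0,"az":0,"gripper":0.5},{"tx":0,"ty":0,"tz":-0.25,"ax":0,"ay":0,"az":0,"gripper":0.5},{"tx":-0.06,"ty":-0.12,"tz":-0.42,"ax":0,"ay":0,"az":0,"gripper":0.6},{"tx":-0.12,"ty":-0.3,"tz":-0.55,"ax":0,"ay":0,"az":0,"gripper":0.6},{"tx":-0.2,"ty":-0.5,"tz":-0.58,"ax":0,"ay":0,"az":0,"gripper":0.6}]' 20
python3 -m jog '[{"tx":-0.04,"ty":-0.2,"tz":0,"ax":0,"ay":0,"az":0,"gripper":0.6},{"tx":-0.04,"ty":-0.4,"tz":0,"ax":0,"ay":0,"az":0,"gripper":0.6},{"tx":-0.04,"ty":-0.6,"tz":0,"ax":0,"ay":0,"az":0,"gripper":0.6},{"tx":-0.04,"ty":-0.8,"tz":0,"ax":0,"ay":0,"az":0,"gripper":0.6},{"tx":-0.04,"ty":-0.96,"tz":0,"ax":0,"ay":0,"az":0,"gripper":0.6},{"tx":-0.04,"ty":-0.98,"tz":0,"ax":0,"ay":0,"az":0,"gripper":0.6},{"tx":-0.04,"ty":-0.98,"tz":0,"ax":0,"ay":0,"az":0,"gripper":0.6}]' 20
python3 - <<'E'
from h import *
t=capture("wrist"); cv2.imwrite("pics/w11.png",t["color"]); s=read_state();print(s["tool_pos"],s["finger_gap"])
H=hsv(t); h,s,v=H[...,0],H[...,1],H[...,2]
for ce,st in blobs((h>16)&(h<32)&(s>80)&(v>110),100): print(ce.round(1),st,ray(t,ce,.076).round(4),proj(t,(.5645,.336,.076)))
E
```

```text
time_s: 23.9
tool_pos: [0.5498, 0.0578, 0.2013]
ee_rot: [[1.0, -0.002, 0.004], [-0.002, -1.0, -0.0], [0.004, 0.0, -1.0]]
contact_force: [-0.3, 0.5, -0.2]
finger_gap: 0.0511
finger_force: 0.0
time_s: 24.78
tool_pos: [0.5398, 0.3016, 0.1989]
ee_rot: [[1.0, -0.001, -0.0], [-0.001, -1.0, -0.0], [-0.0, 0.0, -1.0]]
contact_force: [0.4, 0.5, 0.3]
finger_gap: 0.0512
finger_force: 0.0
[0.53992161 0.30103967 0.19898465] 0.05088990783572965
[483.7  57.2] [457  54  55   7 260] [0.6537 0.1065 0.076 ] (array([216.51028103, 162.13055073]), np.float64(0.2668447139403938))
[462.2 124.2] [ 407   68  105  112 8085] [0.5985 0.114  0.076 ] (array([216.51028103, 162.13055073]), np.float64(0.2668447139403938))
[216.8 161.2] [206 151  22  22 372] [0.5653 0.3357 0.076 ] (array([216.51028103, 162.13055073]), np.float64(0.2668447139403938))
```

Jar4 has not moved: stopper at (217,161), i.e. (0.565, 0.3357).

```bash
python3 -m jog '[{"tx":0.05,"ty":-0.07,"tz":0.12,"ax":0,"ay":0,"az":0,"gripper":0.6},{"tx":0.1,"ty":-0.139,"tz":0.28,"ax":0,"ay":0,"az":0,"gripper":0.6},{"tx":0.1,"ty":-0.139,"tz":0.45,"ax":0,"ay":0,"az":0,"gripper":0.6},{"tx":0.1,"ty":-0.139,"tz":0.55,"ax":0,"ay":0,"az":0,"gripper":0.6},{"tx":0.1,"ty":-0.139,"tz":0.582,"ax":0,"ay":0,"az":0,"gripper":0.6},{"tx":0.1,"ty":-0.139,"tz":0.582,"ax":0,"ay":0,"az":0,"gripper":0.15},{"tx":0.1,"ty":-0.139,"tz":0.582,"ax":0,"ay":0,"az":0,"gripper":0.15},{"tx":0.1,"ty":-0.139,"tz":0.582,"ax":0,"ay":0,"az":0,"gripper":0.15}]' 20
```

```text
time_s: 25.82
tool_pos: [0.5656, 0.3366, 0.0551]
ee_rot: [[1.0, -0.001, 0.002], [-0.001, -1.0, 0.0], [0.002, -0.0, -1.0]]
contact_force: [1.0, -1.7, 5.1]
finger_gap: 0.0208
finger_force: 21.8
```

```bash
python3 -m jog '[{"tx":0,"ty":0,"tz":-0.08,"ax":0,"ay":0,"az":0,"gripper":0.15},{"tx":0,"ty":0,"tz":-0.22,"ax":0,"ay":0,"az":0,"gripper":0.15},{"tx":0.01,"ty":0.06,"tz":-0.38,"ax":0,"ay":0,"az":0,"gripper":0.15},{"tx":0.02,"ty":0.2,"tz":-0.48,"ax":0,"ay":0,"az":0,"gripper":0.15},{"tx":0.04,"ty":0.38,"tz":-0.5,"ax":0,"ay":0,"az":0,"gripper":0.15},{"tx":0.05,"ty":0.57,"tz":-0.5,"ax":0,"ay":0,"az":0,"gripper":0.15},{"tx":0.06,"ty":0.76,"tz":-0.5,"ax":0,"ay":0,"az":0,"gripper":0.15},{"tx":0.07,"ty":0.95,"tz":-0.5,"ax":0,"ay":0,"az":0,"gripper":0.15}]' 20
python3 -m jog '[{"tx":0.01,"ty":0.19,"tz":0,"ax":0,"ay":0,"az":0,"gripper":0.15},{"tx":0.03,"ty":0.38,"tz":0,"ax":0,"ay":0,"az":0,"gripper":0.15},{"tx":0.05,"ty":0.57,"tz":0,"ax":0,"ay":0,"az":0,"gripper":0.15},{"tx":0.074,"ty":0.76,"tz":0,"ax":0,"ay":0,"az":0,"gripper":0.15},{"tx":0.074,"ty":0.92,"tz":0,"ax":0,"ay":0,"az":0,"gripper":0.15},{"tx":0.074,"ty":0.984,"tz":0.06,"ax":0,"ay":0,"az":0,"gripper":0.15},{"tx":0.074,"ty":0.984,"tz":0.12,"ax":0,"ay":0,"az":0,"gripper":0.15},{"tx":0.074,"ty":0.984,"tz":0.12,"ax":0,"ay":0,"az":0,"gripper":0.15}]' 20
python3 - <<'E'
from h import *
t=capture("wrist"); cv2.imwrite("pics/w12.png",t["color"]); s=read_state();print(s["tool_pos"],s["finger_gap"])
for p in ((.6015,-.147,.026),):print(proj(t,p))
E
```

```text
time_s: 26.82
tool_pos: [0.582, 0.0978, 0.18]
ee_rot: [[1.0, -0.001, 0.001], [-0.001, -1.0, 0.0], [0.001, -0.0, -1.0]]
contact_force: [0.1, 0.2, -1.2]
finger_gap: 0.0211
finger_force: 21.3
time_s: 27.82
tool_pos: [0.5996, -0.1452, 0.147]
ee_rot: [[1.0, 0.0, -0.003], [0.0, -1.0, 0.002], [-0.003, -0.002, -1.0]]
contact_force: [-0.0, -0.2, -1.0]
finger_gap: 0.021
finger_force: 21.3
[ 0.60013493 -0.14529994  0.14806368] 0.02098480913049202
(array([255.85854551, 186.08983917]), np.float64(0.2711267286461324))
```

View pics/w12.png

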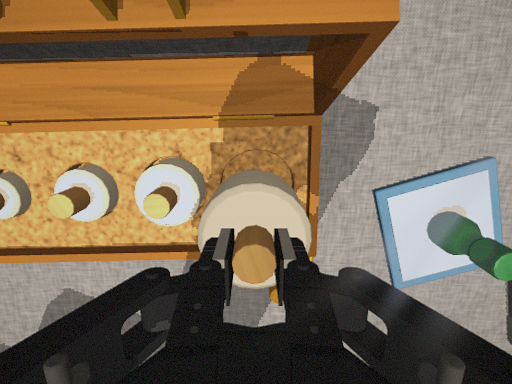

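Pocket 4's rim is centred at about (257,186), under the jar. Jars 1 to 3 are seated and the muller stands on the tile. Lowering. My picture allowance is now used up, so from here I rely on numbers.

```bash
python3 -m jog '[{"tx":0.002,"ty":0.002,"tz":0.1,"ax":0,"ay":0,"az":0,"gripper":0.15},{"tx":0.002,"ty":0.002,"tz":0.2,"ax":0,"ay":0,"az":0,"gripper":0.15},{"tx":0.002,"ty":0.002,"tz":0.27,"ax":0,"ay":0,"az":0,"gripper":0.15},{"tx":0.002,"ty":0.002,"tz":0.3,"ax":0,"ay":0,"az":0,"gripper":0.15},{"tx":0.002,"ty":0.002,"tz":0.32,"ax":0,"ay":0,"az":0,"gripper":0.15},{"tx":0.002,"ty":0.002,"tz":0.335,"ax":0,"ay":0,"az":0,"gripper":0.15},{"tx":0.002,"ty":0.002,"tz":0.345,"ax":0,"ay":0,"az":0,"gripper":0.15},{"tx":0.002,"ty":0.002,"tz":0.345,"ax":0,"ay":0,"az":0,"gripper":0.15}]' 20
```

```text
time_s: 28.88
tool_pos: [0.6008, -0.1474, 0.0624]
ee_rot: [[1.0, -0.001, 0.0], [-0.001, -1.0, -0.0], [0.0, 0.0, -1.0]]
contact_force: [0.1, 0.4, -2.3]
finger_gap: 0.021
finger_force: 21.3
```

```bash
python3 -m jog '[{"tx":0,"ty":0,"tz":0.004,"ax":0,"ay":0,"az":0,"gripper":0.15},{"tx":0,"ty":0,"tz":0.008,"ax":0,"ay":0,"az":0,"gripper":0.15},{"tx":0,"ty":0,"tz":0.008,"ax":0,"ay":0,"az":0,"gripper":0.15}]' 20
```

```text
time_s: 29.25
tool_pos: [0.601, -0.1476, 0.0611]
ee_rot: [[1.0, -0.001, 0.001], [-0.001, -1.0, -0.001], [0.001, 0.001, -1.0]]
contact_force: [-1.7, -1.0, 5.3]
finger_gap: 0.0212
finger_force: 21.8
```

```bash
python3 -m jog '[{"tx":0,"ty":0,"tz":0,"ax":0,"ay":0,"az":0,"gripper":0.5},{"tx":0,"ty":0,"tz":0,"ax":0,"ay":0,"az":0,"gripper":0.5},{"tx":0,"ty":0,"tz":-0.1,"ax":0,"ay":0,"az":0,"gripper":0.5},{"tx":0,"ty":0,"tz":-0.25,"ax":0,"ay":0,"az":0,"gripper":0.5},{"tx":-0.1,"ty":-0.1,"tz":-0.4,"ax":0,"ay":0,"az":0,"gripper":0.4},{"tx":-0.25,"ty":-0.2,"tz":-0.55,"ax":0,"ay":0,"az":0,"gripper":0.2},{"tx":-0.4,"ty":-0.3,"tz":-0.7,"ax":0,"ay":0,"az":0,"gripper":0},{"tx":-0.5,"ty":-0.4,"tz":-0.8,"ax":0,"ay":0,"az":0,"gripper":0}]' 20
python3 - <<'E'
from h import *
t=capture("wrist"); cv2.imwrite("pics/w13.png",t["color"]); print(read_state()["tool_pos"])
g=capture("top"); 
P=[(.5953,.0925),(.5977,.0125),(.5995,-.067),(.6013,-.147)]
H=hsv(t); h,s,v=H[...,0],H[...,1],H[...,2]
for i,(x,y) in enumerate(P):
    bh=.006+.032+.006*i; zt=bh+.026
    for nm,z,m in (("body",bh,(s<70)&(v>120)),("stopper",zt,(h>16)&(h<33)&(s>70)&(v>100))):
        uv,d=proj(t,(x,y,z)); r=int((.021+.004*i if nm=="body" else .015)*t["fx"]/d)+3
        sub=np.zeros(m.shape,np.uint8); cv2.circle(sub,tuple(int(round(a)) for a in uv),r,1,-1)
        b=sorted(blobs(m&(sub>0),10),key=lambda q:-q[1][4])[:1]
        print(i+1,nm,uv.round(1),[(ce.round(1),st[4],ray(t,ce,z)[:2].round(4)) for ce,st in b])
E
```

```text
time_s: 30.25
tool_pos: [0.4747, -0.0465, 0.262]
ee_rot: [[1.0, -0.001, 0.002], [-0.001, -1.0, -0.001], [0.002, 0.001, -1.0]]
contact_force: [0.3, 0.3, -0.0]
finger_gap: -0.0001
finger_force: 0.0
[ 0.47374317 -0.04429028  0.26495878]
1 body [135.5  68.1] [(array([140.6,  71.1]), np.int32(540), array([0.592 , 0.0869]))]
1 stopper [126.1  64.4] [(array([123.,  65.]), np.int32(558), array([0.5947, 0.096 ]))]
2 body [202.3  65. ] [(array([205. ,  67.3]), np.int32(1083), array([0.5952, 0.0095]))]
2 stopper [198.2  60.9] [(array([200.5,  63.5]), np.int32(330), array([0.5952, 0.0101]))]
3 body [271.3  62.3] [(array([271.7,  64.3]), np.int32(1691), array([ 0.5974, -0.0675]))]
3 stopper [272.9  58. ] [(array([274. ,  60.2]), np.int32(331), array([ 0.5973, -0.0682]))]
4 body [343.4  59.5] [(array([341.7,  61.1]), np.int32(2385), array([ 0.5997, -0.1453]))]
4 stopper [351.1  54.8] [(array([350.8,  56.9]), np.int32(370), array([ 0.5994, -0.1469]))]
```

Jars 1 to 4 are all where they should be. Next I find the lid angle by triangulating the tab from the top and scene views.

```bash
python3 - <<'E'
from h import *
T,S=capture("top"),capture("scene")
def find(c,x0,x1,y0,y1):
    H=hsv(c); h,s,v=H[...,0],H[...,1],H[...,2]
    m=np.zeros(h.shape,bool); m[y0:y1,x0:x1]=((h>19)&(h<33)&(s>110)&(v>90))[y0:y1,x0:x1]
    for ce,st in blobs(m,6): print(ce.round(1),st)
print("top");find(T,225,345,95,135)
print("scene");find(S,240,370,215,300)
for th in (1.5,1.6,1.7,1.8,1.9,1.95):
    u=np.array([-np.cos(th),np.sin(th)]);n=np.array([np.sin(th),np.cos(th)])
    p=np.array([.662,.042])+.158*u+.008*n   # outer end of tab
    w=(p[0],-.0265,p[1]); print(th,w,proj(T,w)[0].round(1),proj(S,w)[0].round(1))
E
```

```text
top
[280.2 105.8] [274 105  15   3  36]
scene
[309.3 251.1] [301 246  17  12  50]
[287.8 267.5] [286 266   5   4  12]
[279.3 273.2] [278 271   4   5  13]
1.5 (np.float64(0.6588034820293354), -0.0265, np.float64(0.2001701054967822)) [281.9 121.8] [294.8 234.3]
1.6 (np.float64(0.6746101133479357), -0.0265, np.float64(0.1996990331021475)) [282. 117.] [298.6 239. ]
1.7 (np.float64(0.6902907485823127), -0.0265, np.float64(0.19765228409712585)) [282.  112.3] [302.4 244. ]
1.8 (np.float64(0.7056887120085333), -0.0265, np.float64(0.19405030892121017)) [282.  107.8] [306.1 249.3]
1.9 (np.float64(0.7206501522659329), -0.0265, np.float64(0.18892909731970345)) [282.  103.6] [309.6 254.6]
1.95 (np.float64(0.7279202490735344), -0.0265, np.float64(0.18581418831980107)) [282.  101.6] [311.3 257.4]
```

```bash
python3 -m jog '[{"tx":0.2,"ty":-0.02,"tz":0,"ax":0,"ay":0,"az":0,"gripper":0},{"tx":0.4,"ty":-0.04,"tz":0,"ax":0,"ay":0,"az":0,"gripper":0},{"tx":0.6,"ty":-0.07,"tz":0,"ax":0,"ay":0,"az":0,"gripper":0},{"tx":0.8,"ty":-0.07,"tz":0,"ax":0,"ay":0,"az":0,"gripper":0},{"tx":0.95,"ty":-0.07,"tz":0.02,"ax":0,"ay":0,"az":0,"gripper":0},{"tx":1,"ty":-0.07,"tz":0.04,"ax":0,"ay":0,"az":0,"gripper":0},{"tx":1,"ty":-0.07,"tz":0.04,"ax":0,"ay":0,"az":0,"gripper":0}]' 20
```

```text
time_s: 31.32
tool_pos: [0.7264, -0.0307, 0.2468]
ee_rot: [[1.0, -0.002, -0.004], [-0.002, -1.0, 0.001], [-0.004, -0.001, -1.0]]
contact_force: [0.4, -0.4, -0.8]
finger_gap: -0.0002
finger_force: 0.0
```

```bash
python3 -m jog '[{"tx":0.04,"ty":-0.01,"tz":0,"ax":0,"ay":0,"az":0,"gripper":0},{"tx":0.04,"ty":-0.01,"tz":0.06,"ax":0,"ay":0,"az":0,"gripper":0},{"tx":0.04,"ty":-0.01,"tz":0.14,"ax":0,"ay":0,"az":0,"gripper":0},{"tx":0.04,"ty":-0.01,"tz":0.2,"ax":0,"ay":0,"az":0,"gripper":0},{"tx":0.04,"ty":-0.01,"tz":0.24,"ax":0,"ay":0,"az":0,"gripper":0},{"tx":0.04,"ty":-0.01,"tz":0.27,"ax":0,"ay":0,"az":0,"gripper":0},{"tx":0.04,"ty":-0.01,"tz":0.27,"ax":0,"ay":0,"az":0,"gripper":0}]' 20; python3 -c "
from h import *
t=capture('scene'); H=hsv(t); h,s,v=H[...,0],H[...,1],H[...,2]
cv2.imwrite('pics/s9.png',t['color'])
m=np.zeros(h.shape,bool); m[215:300,240:370]=((h>19)&(h<33)&(s>110)&(v>90))[215:300,240:370]
for b in blobs(m,6): print(b)"
```

```text
time_s: 32.2
tool_pos: [0.7358, -0.0276, 0.1825]
ee_rot: [[1.0, -0.001, -0.0], [-0.001, -1.0, 0.0], [-0.0, -0.0, -1.0]]
contact_force: [0.1, -0.2, 0.1]
finger_gap: 0.0
finger_force: 0.0
(array([279.33333333, 273.08333333]), array([278, 271,   4,   5,  12], dtype=int32))
```

```bash
python3 -m jog '[{"tx":-0.03,"ty":0,"tz":0,"ax":0,"ay":0,"az":0,"gripper":0},{"tx":-0.104,"ty":0,"tz":-0.01,"ax":0,"ay":0,"az":0,"gripper":0},{"tx":-0.16,"ty":0,"tz":-0.024,"ax":0,"ay":0,"az":0,"gripper":0},{"tx":-0.204,"ty":0,"tz":-0.034,"ax":0,"ay":0,"az":0,"gripper":0},{"tx":-0.264,"ty":0,"tz":-0.054,"ax":0,"ay":0,"az":0,"gripper":0},{"tx":-0.312,"ty":0,"tz":-0.069,"ax":0,"ay":0,"az":0,"gripper":0},{"tx":-0.312,"ty":0,"tz":-0.069,"ax":0,"ay":0,"az":0,"gripper":0}]' 20; python3 -c "
from h import *
t=capture('scene'); H=hsv(t); h,s,v=H[...,0],H[...,1],H[...,2]
cv2.imwrite('pics/s10.png',t['color'])
m=np.zeros(h.shape,bool); m[200:300,240:370]=((h>19)&(h<33)&(s>110)&(v>90))[200:300,240:370]
for b in blobs(m,6): print(b)"
```

```text
time_s: 33.12
tool_pos: [0.658, -0.0275, 0.2013]
ee_rot: [[1.0, -0.001, 0.002], [-0.001, -1.0, -0.0], [0.002, 0.0, -1.0]]
contact_force: [0.6, 0.4, -0.2]
finger_gap: -0.0002
finger_force: 0.0
(array([263.125, 251.625]), array([262, 250,   3,   4,   8], dtype=int32))
```

```bash
python3 - <<'E'
from h import *
from scipy.optimize import least_squares as ls
S=capture("scene")
def w(th,L,N,y):
    return (.662+L*-np.cos(th)+N*np.sin(th),y,.042+L*np.sin(th)+N*np.cos(th))
r=ls(lambda q:proj(S,w(1.84,q[0],.01,q[1]))[0]-[279.3,273.2],[.14,-.1]).x; print(r)
for th in (1.6,1.5,1.45,1.4,1.3,1.2): print(th,proj(S,w(th,r[0],.01,r[1]))[0].round(1))
E
```

```text
[-0.07263235 -0.05854188]
1.6 [282.9 277.9]
1.5 [284.4 279.7]
1.45 [285.1 280.5]
1.4 [285.8 281.3]
1.3 [287.3 282.9]
1.2 [288.7 284.3]
```

```bash
python3 - <<'E'
from h import *
S=capture("scene")
def w(th,L,N,y):
    return (.662+L*-np.cos(th)+N*np.sin(th),y,.042+L*np.sin(th)+N*np.cos(th))
ys=np.linspace(-.2,0,401)
for L,N in ((.125,.0),(.14,.01),(.14,.03)):
    e=[np.linalg.norm(proj(S,w(1.84,L,N,y))[0]-[279.3,273.2]) for y in ys]; y=ys[np.argmin(e)]
    print(L,N,y,min(e),[ (th,proj(S,w(th,L,N,y))[0].round(0).tolist()) for th in (1.6,1.5,1.4,1.3,1.2)])
E
```

```text
0.125 0.0 -0.10950000000000001 5.3481264886459465 [(1.6, [269.0, 259.0]), (1.5, [267.0, 255.0]), (1.4, [264.0, 252.0]), (1.3, [261.0, 249.0]), (1.2, [258.0, 246.0])]
0.14 0.01 -0.1135 1.4259497322603445 [(1.6, [271.0, 261.0]), (1.5, [268.0, 256.0]), (1.4, [264.0, 252.0]), (1.3, [261.0, 248.0]), (1.2, [258.0, 245.0])]
0.14 0.03 -0.113 6.806116129125101 [(1.6, [276.0, 267.0]), (1.5, [272.0, 262.0]), (1.4, [269.0, 258.0]), (1.3, [266.0, 253.0]), (1.2, [262.0, 249.0])]
```

```bash
python3 -m jog '[{"tx":-0.06,"ty":0,"tz":0.018,"ax":0,"ay":0,"az":0,"gripper":0},{"tx":-0.122,"ty":0,"tz":0.032,"ax":0,"ay":0,"az":0,"gripper":0},{"tx":-0.18,"ty":0,"tz":0.054,"ax":0,"ay":0,"az":0,"gripper":0},{"tx":-0.239,"ty":0,"tz":0.08,"ax":0,"ay":0,"az":0,"gripper":0},{"tx":-0.292,"ty":0,"tz":0.114,"ax":0,"ay":0,"az":0,"gripper":0},{"tx":-0.343,"ty":0,"tz":0.15,"ax":0,"ay":0,"az":0,"gripper":0},{"tx":-0.388,"ty":0,"tz":0.194,"ax":0,"ay":0,"az":0,"gripper":0},{"tx":-0.431,"ty":0,"tz":0.24,"ax":0,"ay":0,"az":0,"gripper":0}]' 20
```

```text
time_s: 34.28
tool_pos: [0.5505, -0.0276, 0.14]
ee_rot: [[1.0, -0.001, 0.001], [-0.001, -1.0, -0.001], [0.001, 0.001, -1.0]]
contact_force: [1.4, -0.3, 0.4]
finger_gap: -0.0003
finger_force: 0.6
```

```bash
python3 -m jog '[{"tx":-0.037,"ty":0,"tz":0.052,"ax":0,"ay":0,"az":0,"gripper":0},{"tx":-0.068,"ty":0,"tz":0.105,"ax":0,"ay":0,"az":0,"gripper":0},{"tx":-0.094,"ty":0,"tz":0.162,"ax":0,"ay":0,"az":0,"gripper":0},{"tx":-0.115,"ty":0,"tz":0.222,"ax":0,"ay":0,"az":0,"gripper":0},{"tx":-0.129,"ty":0,"tz":0.27,"ax":0,"ay":0,"az":0,"gripper":0},{"tx":-0.131,"ty":0,"tz":0.3,"ax":0,"ay":0,"az":0,"gripper":0},{"tx":-0.137,"ty":0,"tz":0.326,"ax":0,"ay":0,"az":0,"gripper":0},{"tx":-0.137,"ty":0,"tz":0.336,"ax":0,"ay":0,"az":0,"gripper":0}]' 20
```

```text
time_s: 35.28
tool_pos: [0.5159, -0.0273, 0.0558]
ee_rot: [[1.0, -0.001, -0.0], [-0.001, -1.0, 0.0], [-0.0, -0.0, -1.0]]
contact_force: [0.3, -0.2, 1.8]
finger_gap: -0.0002
finger_force: 0.3
```

```bash
python3 -m jog '[{"tx":0,"ty":0,"tz":0.006,"ax":0,"ay":0,"az":0,"gripper":0},{"tx":0,"ty":0,"tz":0.012,"ax":0,"ay":0,"az":0,"gripper":0},{"tx":0,"ty":0,"tz":0.016,"ax":0,"ay":0,"az":0,"gripper":0},{"tx":0,"ty":0,"tz":0.016,"ax":0,"ay":0,"az":0,"gripper":0}]' 20
```

```text
time_s: 35.78
tool_pos: [0.5161, -0.0273, 0.0539]
ee_rot: [[1.0, -0.001, 0.001], [-0.001, -1.0, -0.0], [0.001, 0.0, -1.0]]
contact_force: [-8.0, 1.7, 20.1]
finger_gap: -0.0001
finger_force: 9.9
```

The lid is down: the tab stops at 53.9 mm with 20 N. Next is the bolt.

```bash
python3 -m jog '[{"tx":-0.005,"ty":0,"tz":-0.15,"ax":0,"ay":0,"az":0,"gripper":0},{"tx":-0.008,"ty":0.05,"tz":-0.32,"ax":0,"ay":0,"az":0,"gripper":0},{"tx":-0.008,"ty":0.25,"tz":-0.36,"ax":0,"ay":0,"az":0,"gripper":0},{"tx":-0.008,"ty":0.45,"tz":-0.36,"ax":0,"ay":0,"az":0,"gripper":0},{"tx":-0.008,"ty":0.62,"tz":-0.36,"ax":0,"ay":0,"az":0,"gripper":0},{"tx":-0.008,"ty":0.7,"tz":-0.36,"ax":0,"ay":0,"az":0,"gripper":0},{"tx":-0.008,"ty":0.7,"tz":-0.36,"ax":0,"ay":0,"az":0,"gripper":0}]' 20; python3 - <<'E'
from h import *
for n in ("top","scene"):
    t=capture(n); cv2.imwrite(f'pics/{n}11.png',t['color'])
    H=hsv(t); h,s,v=H[...,0],H[...,1],H[...,2]; u=proj(t,(.5175,-.1595,.07))[0]; print(n,u)
    a,b=int(u[0]),int(u[1]); m=np.zeros(h.shape,bool); m[b-25:b+25,a-25:a+25]=((h>18)&(h<33)&(s>110)&(v>60))[b-25:b+25,a-25:a+25]
    for q in blobs(m,6): print(q)
    w=np.array([(.53,.147,.094),(.538,-.203,.094)]); print("lid front edge expected",[proj(t,p)[0].round(1) for p in w])
t=capture("wrist"); H=hsv(t); h,s,v=H[...,0],H[...,1],H[...,2]; u=proj(t,(.5175,-.1595,.076))[0]; print("wrist",u)
for q in blobs((h>18)&(h<33)&(s>150)&(v>60),30): print(q,ray(t,q[0],.076))
cv2.imwrite('pics/w14.png',t['color']); print(read_state()["tool_pos"])
E
```

```text
time_s: 36.65
tool_pos: [0.5137, -0.2027, 0.1419]
ee_rot: [[1.0, -0.002, -0.0], [-0.002, -1.0, 0.0], [-0.0, -0.0, -1.0]]
contact_force: [-0.4, 0.4, -0.0]
finger_gap: -0.0001
finger_force: 0.0
top [319.56178718 170.77656347]
(array([325.7826087 , 148.86956522]), array([322, 145,   8,  11,  23], dtype=int32))
(array([300.26666667, 169.46666667]), array([299, 167,   3,   7,  15], dtype=int32))
(array([309.23636364, 170.38181818]), array([306, 166,   9,  12,  55], dtype=int32))
lid front edge expected [array([229.6, 165.5]), array([333.2, 164.1])]
scene [223.53498798 242.15945524]
lid front edge expected [array([312.4, 188. ]), array([213.6, 252.3])]
wrist [198.84401515 201.73781693]
(array([240.07246377, 165.85797101]), array([230, 156,  21,  21, 345], dtype=int32)) [ 0.54496443 -0.19111583  0.076     ]
(array([218.72736842, 196.01894737]), array([167, 183,  89,  29, 950], dtype=int32)) [ 0.52199633 -0.17471959  0.076     ]
(array([157.76033058, 194.49586777]), array([154, 185,  10,  21, 121], dtype=int32)) [ 0.52322806 -0.12888285  0.076     ]
(array([214.25, 187.75]), array([209, 184,  13,   9,  44], dtype=int32)) [ 0.52843187 -0.17158506  0.076     ]
(array([ 51.7521917 , 201.20748101]), array([  19,  187,   67,   30, 1711], dtype=int32)) [ 0.5180184  -0.04817193  0.076     ]
(array([126.33858268, 195.37795276]), array([122, 186,  12,  21, 127], dtype=int32)) [ 0.52255826 -0.10516525  0.076     ]
[ 0.51383598 -0.20098004  0.14204618]
```

```bash
python3 -m jog '[{"tx":0,"ty":0,"tz":0.15,"ax":0,"ay":0,"az":0,"gripper":0},{"tx":0,"ty":0,"tz":0.3,"ax":0,"ay":0,"az":0,"gripper":0},{"tx":0,"ty":0,"tz":0.355,"ax":0,"ay":0,"az":0,"gripper":0},{"tx":0,"ty":-0.04,"tz":0.355,"ax":0,"ay":0,"az":0,"gripper":0},{"tx":0,"ty":-0.08,"tz":0.355,"ax":0,"ay":0,"az":0,"gripper":0},{"tx":0,"ty":-0.12,"tz":0.355,"ax":0,"ay":0,"az":0,"gripper":0},{"tx":0,"ty":-0.16,"tz":0.355,"ax":0,"ay":0,"az":0,"gripper":0},{"tx":0,"ty":-0.19,"tz":0.355,"ax":0,"ay":0,"az":0,"gripper":0}]' 20
```

```text
time_s: 37.8
tool_pos: [0.5145, -0.1574, 0.0544]
ee_rot: [[1.0, 0.001, 0.003], [0.001, -1.0, -0.007], [0.003, 0.007, -1.0]]
contact_force: [-5.7, -37.6, -2.4]
finger_gap: -0.0001
finger_force: 18.7
```

```bash
python3 -m jog '[{"tx":0,"ty":0.06,"tz":0,"ax":0,"ay":0,"az":0,"gripper":0},{"tx":0,"ty":0.1,"tz":-0.2,"ax":0,"ay":0,"az":0,"gripper":0},{"tx":-0.2,"ty":0.12,"tz":-0.4,"ax":0,"ay":0,"az":0,"gripper":0},{"tx":-0.4,"ty":0.12,"tz":-0.5,"ax":0,"ay":0,"az":0,"gripper":0},{"tx":-0.5,"ty":0.12,"tz":-0.5,"ax":0,"ay":0,"az":0,"gripper":0},{"tx":-0.5,"ty":0.12,"tz":-0.5,"ax":0,"ay":0,"az":0,"gripper":0}]' 20; python3 - <<'E'
from h import *
t=capture("wrist"); cv2.imwrite('pics/w15.png',t['color']); H=hsv(t); h,s,v=H[...,0],H[...,1],H[...,2]
print(read_state()["tool_pos"])
for y in (-.1595,-.1275): print(proj(t,(.5175,y,.076))[0],proj(t,(.5175,y,.045))[0])
for q in blobs((h>18)&(h<33)&(s>120)&(v>60),25): print(q,ray(t,q[0],.076)[:2])
for p in ((.53,.147,.094),(.538,-.203,.094),(.6,-.03,.094)): print(proj(t,p)[0])
u=proj(t,(.5175,-.1435,.06))[0].astype(int)
# ascii hue/value profile along knob top row
r=int(proj(t,(.5175,-.1435,.076))[1] if 0 else proj(t,(.5175,-.1435,.076))[0][1])
for rr in (r-6,r,r+6): print(rr,[(x,int(h[rr,x]),int(s[rr,x]),int(v[rr,x])) for x in range(u[0]-45,u[0]+45,4)])
E
```

```text
time_s: 38.55
tool_pos: [0.3879, -0.1845, 0.1789]
ee_rot: [[1.0, -0.003, 0.001], [-0.003, -1.0, -0.0], [0.001, 0.0, -1.0]]
contact_force: [0.9, 0.1, 0.1]
finger_gap: 0.0001
finger_force: 0.0
[ 0.38877368 -0.18462286  0.17865251]
[220.56745444  30.46805711] [224.47399749  40.4994131 ]
[178.73615328  30.57641475] [187.6509066  40.5961163]
(array([228.95516129,  40.81354839]), array([ 173,   13,  101,   50, 3100], dtype=int32)) [ 0.51032608 -0.16573245]
(array([145.86885246,  32.36065574]), array([141,  14,  14,  39, 244], dtype=int32)) [ 0.51633309 -0.10224388]
(array([71.41185185, 42.0362963 ]), array([  38,   19,   68,   47, 2700], dtype=int32)) [ 0.50976145 -0.04411234]
[-225.81324069    4.15458639]
[280.11726821 -10.41347486]
[   6.68465083 -123.65220088]
24 [(158, 10, 173, 62), (162, 13, 187, 75), (166, 15, 234, 74), (170, 14, 210, 79), (174, 27, 175, 218), (178, 27, 171, 212), (182, 18, 199, 87), (186, 12, 205, 51), (190, 25, 179, 222), (194, 26, 170, 226), (198, 19, 190, 126), (202, 13, 189, 89), (206, 11, 168, 108), (210, 13, 191, 144), (214, 14, 191, 160), (218, 15, 180, 198),
[... 406 characters left out ...]
, 181, 200), (210, 29, 159, 226), (214, 28, 160, 225), (218, 28, 163, 225), (222, 28, 166, 224), (226, 28, 160, 225), (230, 29, 161, 225), (234, 29, 165, 224), (238, 29, 165, 224), (242, 29, 164, 224), (246, 29, 158, 224)]
36 [(158, 16, 18, 184), (162, 32, 19, 219), (166, 34, 17, 220), (170, 34, 19, 220), (174, 38, 9, 218), (178, 28, 164, 227), (182, 18, 208, 86), (186, 27, 164, 226), (190, 28, 161, 225), (194, 28, 162, 225), (198, 29, 161, 224), (202, 23, 190, 187), (206, 18, 178, 103), (210, 50, 23, 166), (214, 39, 19, 229), (218, 24, 186, 184), (222, 28, 172, 224), (226, 27, 167, 226), (230, 28, 167, 224), (234, 28, 162, 226), (238, 28, 167, 226), (242, 28, 167, 224), (246, 27, 171, 224)]
```

```bash
python3 - <<'E'
from h import *
t=capture("wrist"); p0=np.array(read_state()["tool_pos"]); V=np.array(t["view"]); R=V[:3,:3]; off=-R.T@V[:3,3]-p0; print(off)
def at(p):
    c=dict(t); W=V.copy(); W[:3,3]=-R@(np.array(p)+off); c["view"]=W; return c
c7=at((.4813,.0092,.1790)); print("w7 knob",ray(c7,(457,151.5),.076), "jar2 check",ray(c7,(255,245),.064))
c5=at((.4918,-.3322,.1725)); print("w5 knob",ray(c5,(59,169),.076),"muller check",ray(c5,(263.4,120),.05))
c8=at((.597,.0124,.1143)); print("w8 knob",ray(c8,(491,319),.076))
print("now",ray(t,(194.5,31),.076))
# close look at the knob now, binary map
H=hsv(t); h,s,v=H[...,0],H[...,1],H[...,2]
for r in range(16,64,2): print(r,''.join('#' if (v[r,x]>210 and s[r,x]>140) else '+' if s[r,x]>120 and h[r,x]>17 else '-' if s[r,x]>120 else ' ' for x in range(135,280,2)))
E
```

```text
[0.06726928 0.00023889 0.14248973]
w7 knob [ 0.51756013 -0.16437375  0.076     ] jar2 check [0.42525562 0.00803637 0.064     ]
w5 knob [ 0.51500178 -0.16823202  0.076     ] muller check [ 0.5541126  -0.34104546  0.05      ]
w8 knob [ 0.51704292 -0.16389685  0.076     ]
now [ 0.51793772 -0.13965585  0.076     ]
16 ---+#+---------+---###-------------------------------------------------  
18 ---###+------------+##--------+----------------------------------------  
20 ---+##++-----------+##+------------------------------------------------  
22 ---+##+------------+##+-----------------------------------------------   
24 ---+##++-----------+##+--+-+##+---------------------------++++++++++++   
26 ----##+-+-+---------##++--######+####################################+   
28 ----##+-++----------##++-############################################+   
30 ----##+-+-----------##++-########+##+################################+   
32 ----##+-+-----------##+++#########+++++##############################+-  
34 ----###++-----------##+-+#########++++++#############################+-  
36      ##--      
[... 356 characters left out ...]
######+-  
46      ##+-+           ##++   +++-++--+     +##########################+-  
48      ##+++           ##++    +++-+++-     +##########################+-  
50      ##+++           ++++     ++--+++     +##########################+-  
52        +++             +-      +++++      +##########################+-  
54                                  +        +##########################+   
56                              +++++++++############################++++   
58                          -######################################++++++   
60                           ####################################++++++++   
62                           #######++++++++++++++++++++++++-------------
```

```bash
python3 -m jog '[{"tx":0.2,"ty":0,"tz":0,"ax":0,"ay":0,"az":0,"gripper":0},{"tx":0.4,"ty":0,"tz":0.1,"ax":0,"ay":0,"az":0,"gripper":0},{"tx":0.495,"ty":0,"tz":0.3,"ax":0,"ay":0,"az":0,"gripper":0},{"tx":0.495,"ty":0,"tz":0.46,"ax":0,"ay":0,"az":0,"gripper":0},{"tx":0.495,"ty":0,"tz":0.515,"ax":0,"ay":0,"az":0,"gripper":0},{"tx":0.495,"ty":-0.06,"tz":0.52,"ax":0,"ay":0,"az":0,"gripper":0},{"tx":0.495,"ty":-0.09,"tz":0.52,"ax":0,"ay":0,"az":0,"gripper":0},{"tx":0.495,"ty":-0.105,"tz":0.52,"ax":0,"ay":0,"az":0,"gripper":0}]' 20
python3 -m jog '[{"tx":0,"ty":-0.008,"tz":0,"ax":0,"ay":0,"az":0,"gripper":0},{"tx":0,"ty":-0.012,"tz":0,"ax":0,"ay":0,"az":0,"gripper":0}]' 20
python3 -m jog '[{"tx":0,"ty":-0.005,"tz":0,"ax":0,"ay":0,"az":0,"gripper":0},{"tx":0,"ty":-0.005,"tz":0,"ax":0,"ay":0,"az":0,"gripper":0}]' 20
```

```text
time_s: 39.65
tool_pos: [0.5133, -0.1589, 0.0499]
ee_rot: [[1.0, 0.0, 0.003], [0.0, -1.0, -0.003], [0.003, 0.003, -1.0]]
contact_force: [-1.7, -10.8, 0.3]
finger_gap: 0.0001
finger_force: 6.2
time_s: 39.9
tool_pos: [0.5134, -0.1586, 0.05]
ee_rot: [[1.0, -0.001, 0.003], [-0.001, -1.0, -0.007], [0.003, 0.007, -1.0]]
contact_force: [-2.3, -19.1, -0.3]
finger_gap: 0.0001
finger_force: 9.4
time_s: 40.15
tool_pos: [0.5134, -0.1584, 0.05]
ee_rot: [[1.0, -0.001, 0.004], [-0.001, -1.0, -0.008], [0.004, 0.008, -1.0]]
contact_force: [-3.6, -21.7, -2.1]
finger_gap: -0.0003
finger_force: 11.0
```

```bash
python3 -m jog '[{"tx":0,"ty":0.06,"tz":0,"ax":0,"ay":0,"az":0,"gripper":0},{"tx":0,"ty":0.12,"tz":-0.15,"ax":0,"ay":0,"az":0,"gripper":0},{"tx":0,"ty":0.185,"tz":-0.3,"ax":0,"ay":0,"az":0,"gripper":0},{"tx":0,"ty":0.185,"tz":-0.37,"ax":0,"ay":0,"az":0,"gripper":0},{"tx":0,"ty":0.185,"tz":-0.37,"ax":0,"ay":0,"az":0,"gripper":0}]' 20; python3 - <<'E'
from h import *
t=capture("wrist"); cv2.imwrite('pics/w16.png',t['color']); print(read_state()["tool_pos"])
for n in ("w14","w16"):
    I={"color":cv2.imread(f"pics/{n}.png")}; H=hsv(I); h,s,v=H[...,0],H[...,1],H[...,2]; print(n)
    for r in range(172,222,2): print(r,''.join('#' if (v[r,x]>200 and s[r,x]>120 and h[r,x]>18) else '+' if s[r,x]>120 and h[r,x]>17 else '-' if s[r,x]>110 else '.' if v[r,x]>150 else ' ' for x in range(100,262,2)))
E
```

```text
time_s: 40.78
tool_pos: [0.513, -0.201, 0.1424]
ee_rot: [[1.0, -0.001, 0.003], [-0.001, -1.0, -0.002], [0.003, 0.002, -1.0]]
contact_force: [-0.1, 0.3, -0.3]
finger_gap: -0.0002
finger_force: 0.0
[ 0.51251618 -0.20050977  0.14108505]
w14
172 ------------------------------------------------------------------+++++++++----- 
174 -------------------------------------------------------------------+++++++------ 
176 ---------------------------------------------------------------------+++-------  
178 -------------------------------------------------------------------------------- 
180 -------------------------------------------------------------------------------- 
182 -----------------------------------------------------------------------------+-  
184 ------------------------------------+........          -+++-    . ++++++++++++-  
186          ..##+--+..........##+++.-++#....... ........ ++++++- ....++++++++++++-  
188          ..##+--+..........##+++.-++#...... .........-+++++++ ... ++++++++++++-  
190          ..###-++..........###++ -++#......    .   . ++-++++++    ++++++++++++-  
19
[... 2700 characters left out ...]
##+####++++++-...                                    
206 .............#-.................###++++++...                                     
208 ................................##++++++....                                     
210 .................................++++++....                                      
212 ................  ........................                                       
214 ..........................................                                       
216 .........................................                                        
218 .........................................                                        
220 ........................................
```

Between matching views before and after, the knob moved 36 px, which is about 27 mm. It ends at a firm stop, so the bolt is home. The lid is unchanged and the arm is clear.

```bash
python3 -m jog '[{"tx":-0.1,"ty":0,"tz":-0.1,"ax":0,"ay":0,"az":0,"gripper":0},{"tx":-0.2,"ty":0,"tz":-0.3,"ax":0,"ay":0,"az":0,"gripper":0},{"tx":-0.2,"ty":0,"tz":-0.3,"ax":0,"ay":0,"az":0,"gripper":0},{"tx":-0.2,"ty":0,"tz":-0.3,"ax":0,"ay":0,"az":0,"gripper":0}]' 20; python3 -c "
from station import *
print(finish_job())"
```

```text
time_s: 41.32
tool_pos: [0.4622, -0.2001, 0.2147]
ee_rot: [[1.0, -0.001, -0.001], [-0.001, -1.0, 0.001], [-0.001, -0.001, -1.0]]
contact_force: [-0.3, 0.3, -1.0]
finger_gap: -0.0001
finger_force: 0.0
the job is handed in; nothing more can be done
None
```

I handed the job in at 41 s; no verdict came back. By my measurements the muller is upright mid-tile, all four jars are in their pockets in order, the lid is shut and the bolt is home, but grip force read 20–23 N a finger (over your 10–15 N, under the 25 N limit) because a 13 N setting had no effect.

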